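Clear the jammed carton feeder and empty it

TASK

The carton feeder has jammed: a cork sanding block that strayed in with the cartons is caught at the throat under the dust cover. Swing the cover fully aside on its pin, lift the block out and lay it flat on the bench clear of feeder and tray, swing the cover fully shut again, and only then turn the feed knob fully clockwise to its end stop so that the waiting cartons run down. Lay every carton from the feeder flat and unstacked on the floor of the grey tray, then shut the feed stop again (knob fully anticlockwise) so the empty feeder can be refilled; leave the glue bottles and the tin alone.

Things in the scene. Friction and masses are not known exactly. Their poses are not given: they have to be found in the camera images.
- feeder: Fixed polished trough sloping 20 deg down to its low end stop; cartons slide freely. Origin on the bench below the end stop's inner face; x horizontal, uphill; y to the left looking uphill. Floor 50 mm up at x = 0; trough 56 mm wide inside, walls 37 mm high, cut away for fingers on both sides 20-68 and 125-172 mm up the slope. Throat bar 92-99 mm up the slope, 28 mm over the floor.
- tray: Loose shallow grey plastic tray, open on top, 216 x 210 x 20 mm (its x, y, z), walls and floor 4 mm thick; origin at the centre of its underside. Room for four cartons in two rows of two.
- block_centre (a point): Brown cork sanding block, 52 x 94 x 30 mm (its x, y, z), about 60 g, too high for the 28 mm throat. Point: its centre; y along the 94 mm length, z through the 30 mm thickness. At first it lies lengthwise in the trough against the uphill side of the throat bar, its middle between the upper finger cut-outs; it is gripped across its 52 mm width and lifts straight out.
- carton_0_centre (a point): Carton of weights, dark green printed box, 52 x 86 x 26 mm (its x, y, z), 60 g. Point: its centre; y along the 86 mm length, z through the 26 mm thickness. If present it lies at first in the low end against the end stop, its middle between the lower finger cut-outs, where it is gripped across its 52 mm width; when it is gone and the feed is free the next carton slides down to the same place. May be absent (None).
- carton_1_centre (a point): Carton of weights, dark green printed box, 52 x 86 x 26 mm (its x, y, z), 60 g. Point: its centre; y along the 86 mm length, z through the 26 mm thickness. At first it waits lengthwise in the upper trough behind the shut feed stop.
- carton_2_centre (a point): Carton of weights, dark green printed box, 52 x 86 x 26 mm (its x, y, z), 60 g. Point: its centre; y along the 86 mm length, z through the 26 mm thickness. At first it waits in the upper trough like carton 1, uphill of it.
- carton_3_centre (a point): Carton of weights, dark green printed box, 52 x 86 x 26 mm (its x, y, z), 60 g. Point: its centre; y along the 86 mm length, z through the 26 mm thickness. At first it waits in the upper trough, uphill of carton 2. May be absent (None).
- carton_4_centre (a point): Carton of weights, dark green printed box, 52 x 86 x 26 mm (its x, y, z), 60 g. Point: its centre; y along the 86 mm length, z through the 26 mm thickness. If present it lies flat in the tray from the start, near its +x +y corner, 52 mm width along the tray's y, and may stay there. May be absent (None).
- cover_handle (a point): Round black post, 14 mm thick, 39 mm tall, on the free end of the dust cover, square to it. Point: on the post's axis, 25 mm above the cover plate, where it is gripped; it may turn between fingers. 127 mm from the pin. z along the post.
- cover_pin (a point): The single pin on which the dust cover turns, on the bridge over the trough. z is the pin's axis, square to the trough floor (so 20 deg off upright). The cover is a clear plate 160 x 68 x 3 mm with black edging, just above the trough walls.
- dust_cover (a joint): Angle of the dust cover about its pin: 0 shut (lies along the trough, end stop), up to 1.7 aside (end stop). It grows anticlockwise seen from above: from shut, the handle swings to the right, looking uphill. Slightly stiff: it stays where left. May start up to 0.15 ajar.
- feed_knob_grip (a point): Black knob on the grey tower left of the trough: a bar 42 mm long (its x), 14 mm thick (its y), 32 mm tall, over a disc; upright axis. Point: on the axis at gripping height, 7 mm below the bar's top and 23 mm above the disc. Through a rack it draws a steel stop finger in and out of the trough.
- feed_knob (a joint): Angle of the feed knob: 0 feed stop shut (end stop), 1.4 rad fully open (end stop); grows clockwise seen from above. Stays where left. May start up to 0.2 rad off the shut stop.
- glue_white: Small white glue bottle, 27 x 27 x 55 mm, standing; origin under its foot. Leave alone.
- glue_blue: Small blue glue bottle, 27 x 27 x 60 mm, standing; origin under its foot. Leave alone.
- red_tin: Round green and white printed tin, 75 mm across, 110 mm tall, standing; origin under its foot. Leave alone.

How it is judged:
On the way, in this order (a step that is already met when the one before it is completed fails the run):
1. the dust cover is swung fully aside, by at least 80 degrees (value of joint dust_cover above 1.4 rad), for 0.2 s.
2. the sanding block is out of the chute and lies flat on the bench, clear of feeder and tray (height (world z) of block_centre between 0.008 and 0.022 m and (angle between block_centre's own z axis and vertical below 0.15 rad or angle between block_centre's own z axis and vertical above 2.99 rad) and (x of block_centre in the frame of tray above 0.127 m or x of block_centre in the frame of tray below -0.127 m or y of block_centre in the frame of tray above 0.12 m or y of block_centre in the frame of tray below -0.12 m) and (y of block_centre in the frame of feeder above 0.06 m or y of block_centre in the frame of feeder below -0.06 m or x of block_centre in the frame of feeder below -0.03 m)), for 0.2 s.
3. the dust cover is swung shut again, within 6 degrees (value of joint dust_cover below 0.105 rad), for 0.2 s.
4. the feed knob is turned clockwise to its end stop, within 6 degrees (value of joint feed_knob above 1.295 rad), for 0.2 s.
5. every carton lies flat on the floor of the tray (x of carton_0_centre in the frame of tray between -0.088 and 0.088 m and y of carton_0_centre in the frame of tray between -0.085 and 0.085 m and z of carton_0_centre in the frame of tray between 0.01 and 0.025 m and (angle between carton_0_centre's own z axis and vertical below 0.15 rad or angle between carton_0_centre's own z axis and vertical above 2.99 rad) and x of carton_1_centre in the frame of tray between -0.088 and 0.088 m and y of carton_1_centre in the frame of tray between -0.085 and 0.085 m and z of carton_1_centre in the frame of tray between 0.01 and 0.025 m and (angle between carton_1_centre's own z axis and vertical below 0.15 rad or angle between carton_1_centre's own z axis and vertical above 2.99 rad) and x of carton_2_centre in the frame of tray between -0.088 and 0.088 m and y of carton_2_centre in the frame of tray between -0.085 and 0.085 m and z of carton_2_centre in the frame of tray between 0.01 and 0.025 m and (angle between carton_2_centre's own z axis and vertical below 0.15 rad or angle between carton_2_centre's own z axis and vertical above 2.99 rad) and x of carton_3_centre in the frame of tray between -0.088 and 0.088 m and y of carton_3_centre in the frame of tray between -0.085 and 0.085 m and z of carton_3_centre in the frame of tray between 0.01 and 0.025 m and (angle between carton_3_centre's own z axis and vertical below 0.15 rad or angle between carton_3_centre's own z axis and vertical above 2.99 rad) and x of carton_4_centre in the frame of tray between -0.088 and 0.088 m and y of carton_4_centre in the frame of tray between -0.085 and 0.085 m and z of carton_4_centre in the frame of tray between 0.01 and 0.025 m and (angle between carton_4_centre's own z axis and vertical below 0.15 rad or angle between carton_4_centre's own z axis and vertical above 2.99 rad)), for 0.2 s.
At the end, for the whole second after the job is handed in: Every carton lies flat (within 9 deg) on the tray's floor, centre at least 16 mm inside the walls; the block lies flat on the bench, clear of tray and feeder; the dust cover is shut and the feed knob back at its anticlockwise stop, each within 6 deg (all of step 2 and all of step 5 and value of joint each of dust_cover, feed_knob below 0.105 rad); the robot touches nothing.
It fails at once if the white glue bottle is moved by more than 3 cm (distance of glue_white from where it was at the start of the episode above 0.03 m).
It fails at once if the blue glue bottle is moved by more than 3 cm (distance of glue_blue from where it was at the start of the episode above 0.03 m).
It fails at once if the tin is moved by more than 3 cm (distance of red_tin from where it was at the start of the episode above 0.03 m).
Of carton_0, carton_3, carton_4 only 1 to 2 are there at a start; the rules pass over those that are not, and their reading is None.
At some moment in a run one of tray may be knocked a few centimetres aside while the robot is not near it.
Once in a run the grip may slacken for a moment while it holds something.
It also fails if it takes over 210 s, if anything falls off the work surface, if the arm or the gripper's body presses on something with over 40 N, if the wrist force passes 120 N, or if a joint passes its speed limit or range.

ROBOT

A 6-joint arm with a two-finger parallel gripper is mounted at the origin on a cart in front of the work surface, level with it; the furniture and walls round the work are solid. World frame = base frame: x ahead of the robot, y to its left, z up, the work surface at z = 0. Lengths are in m, angles in rad, forces in N, time in s.
With the tool pointing down it reaches from about 0.35 to 0.925 m from the base axis. Payload 6.4 kg.
Tool frame: the origin (TCP) lies between the finger pads; the fingertips stand 11 mm ahead of it and the grasp point (between the pads) lies 8 mm behind it; z points along the fingers, y is the line along which they close (so a half turn about z gives the same grasp; the last joint's range is limited). The gripper opens to 94 mm and grips with 3 to 60 N. Pads are 16 mm wide; open, the fingers measure 119 mm over their backs; the gripper's body (75 mm by 177 mm) begins 78 mm behind the grasp point.
Start: joints at [1.09, 0.245, 1.558, -0, 1.339, -0.174], TCP at [0.196, 0.62, 0.216] pointing down, gripper open.
Joint ranges: [-3.13, 3.13], [-1.02, 2.26], [0.13, 2.54], [-0.95, 4.09], [0.21, 2.88], [-2.74, 2.74]. Speed limits (rad/s): [2.57, 2.57, 3.14, 3.14, 3.14, 3.14].

INTERFACE

Orientations are given as a unit quaternion [w, x, y, z].
In Python, from station import observe, capture, camera_model, hand_in gives the robot as it stands.
- The arm moves only by the tool move_arm, never from a script. Its argument "motion" is a list of rows, each a list of 5 numbers: the closure in counts, from 0 (fully open) to 255 (shut), then the shift along the tool's x, y, z in m, then the turn about the tool's z in rad. A call has 1 to 5 rows; each row is the pose to reach, as a shift and turn from the pose commanded when the call began, along the tool's axes at that moment; what a row does not reach only later rows make up. A row lasts 1/8 s, in which the tool goes at most 62.5 mm and 10.7 degrees, less where a joint would pass 70% of its speed; a pose out of reach is approached as far as the arm can. A call with a gripper value outside its range is refused whole. The fingers move at their own pace and stop on an object; "newtons" is the grip in N (left out, the last holds). Time passes only in rows, so rows that repeat a pose let the fingers close. It gives the time, the measured TCP pose, the force, the opening and the grip force at its end, in the units of the state.
- observe(): the state, without advancing time (a new reading comes with each control period).
- capture(name): name is "scene" or "side" or "wrist"; returns the picture (384x512x3 uint8, blue, green, red); there is no depth.
- camera_model(name): a dict with "vfov" (degrees; the focal length in pixels is half the picture's height over the tangent of half this angle, whatever the lens; pixels are square), "cx", "cy" (the principal point, pixels), "T" (4x4, takes a point from camera to world coordinates). Camera axes: x right, y down, z forward; pixel columns grow to the right and rows downward; lengths in m; the calibration is good to about 2 mm. A picture is of the moment at which its call begins: read the wrist's pose just before it. camera_model takes no time and is no camera call; for the wrist camera it gives the pose at the moment of the call.
- hand_in(): hands the job in; it is judged then, once.
The state is a dict: "time": time; "qpos": joint angles; "joint_velocities": joint speeds; "joint_efforts": joint torques, N m; "tool_pos": TCP position; "tcp_rot": TCP orientation; "contact_force": force on the tool from outside, world axes, zero at the start; "moment": the same for the moment, N m; "grip_width": finger opening in m; "grasp_force": force on a finger pad.
Only numpy, scipy, OpenCV 4.12 (cv2) and the standard library are available. Lean on these libraries where they do the work, as an engineer would, in place of code of your own. Each camera call takes 0.05 s, during which the arm holds its last target. There are 200 camera calls.

## Working session

There is one attempt and no reset: what is moved stays moved. The work goes in short steps, Python scripts to look and compute and a tool call to move; the robot and the scene stay as the last step left them, time stands still between calls to the robot, and variables do not carry over. Pictures are saved under pics/ and viewed, at most 14 in all, crops included, and the job is handed in when it is done.

Besides the shell and the picture viewer there is one more tool, called after "Emit:" in YAML: its name, and indented under it one key for each argument. move_arm: Moves the arm, as the interface text tells. Its arguments: {"type":"object","properties":{"motion":{"type":"array"},"newtons":{"type":"number"}},"required":["motion"]}

```bash
ls; mkdir -p pics; cat > h.py <<'E'
import numpy as np, cv2, math
from station import observe, capture, camera_model
def K(m,h=384):
    f=h/2/math.tan(math.radians(m['vfov'])/2); return f,m['cx'],m['cy']
def ray(m,u,v):
    f,cx,cy=K(m); T=np.array(m['T']); d=T[:3,:3]@np.array([(u-cx)/f,(v-cy)/f,1.]); return T[:3,3],d/np.linalg.norm(d)
def onz(m,u,v,z):
    o,d=ray(m,u,v); return o+d*(z-o[2])/d[2]
def tri(m1,p1,m2,p2):
    o1,d1=ray(m1,*p1);o2,d2=ray(m2,*p2)
    A=np.stack([d1,-d2],1); s=np.linalg.lstsq(A,o2-o1,rcond=None)[0]
    a,b=o1+s[0]*d1,o2+s[1]*d2; return (a+b)/2,np.linalg.norm(a-b)
def proj(m,P):
    f,cx,cy=K(m);T=np.linalg.inv(np.array(m['T']));p=T[:3,:3]@np.array(P)+T[:3,3]; return np.array([cx+f*p[0]/p[2],cy+f*p[1]/p[2]])
E
python3 - <<'E'
from h import *
np.set_printoptions(precision=4,suppress=True)
for n in ['scene','side','wrist']:
    m=camera_model(n); print(n,m['vfov'],m['cx'],m['cy'],[k for k in m]);print(np.array(m['T']))
    cv2.imwrite(f'pics/{n}0.png',cv2.resize(capture(n),(800,600),interpolation=cv2.INTER_CUBIC))
print(observe())
E
```

```text
pics
scene 53.927048135264286 251.73549589284823 197.85757776088366 ['vfov', 'cx', 'cy', 'T']
[[ 0.6143 -0.3871  0.6876 -0.0908]
 [-0.789  -0.2952  0.5388 -0.3217]
 [-0.0056 -0.8735 -0.4868  0.624 ]
 [ 0.      0.      0.      1.    ]]
side 47.01587846075586 256.2284198521685 188.69740139591812 ['vfov', 'cx', 'cy', 'T']
[[-0.9902 -0.097   0.1008  0.4922]
 [-0.1381  0.5604 -0.8166  0.9458]
 [ 0.0227 -0.8225 -0.5683  0.6627]
 [ 0.      0.      0.      1.    ]]
wrist 69.38143647300213 255.0566522276351 190.27481387189692 ['vfov', 'cx', 'cy', 'T']
[[ 0.3016  0.9218  0.2437  0.1252]
 [ 0.9534 -0.2915 -0.0774  0.6404]
 [-0.0003  0.2557 -0.9668  0.3847]
 [ 0.      0.      0.      1.    ]]
{'time': 0.15, 'qpos': array([ 1.0899,  0.2457,  1.5587,  0.    ,  1.3387, -0.1741]), 'joint_velocities': array([-0.0003, -0.0028, -0.0016,  0.0007,  0.0006,  0.0009]), 'joint_efforts': array([  0.0017, -41.6264, -31.4983,   0.0686,   0.0316,  -0.0001]), 'tool_pos': array([0.1961, 0.6193, 0.2156]), 'tcp_rot': array([-0.0002,  0.1528,  0.9883, -0.0007]), 'contact_force': array([ 0.2818, -0.7616, -0.8387]), 'moment': array([-0.0104, -0.0009,  0.0379]), 'grasp_force': 0.0, 'grip_width': 0.09400822492910789}
```

View pics/scene0.png

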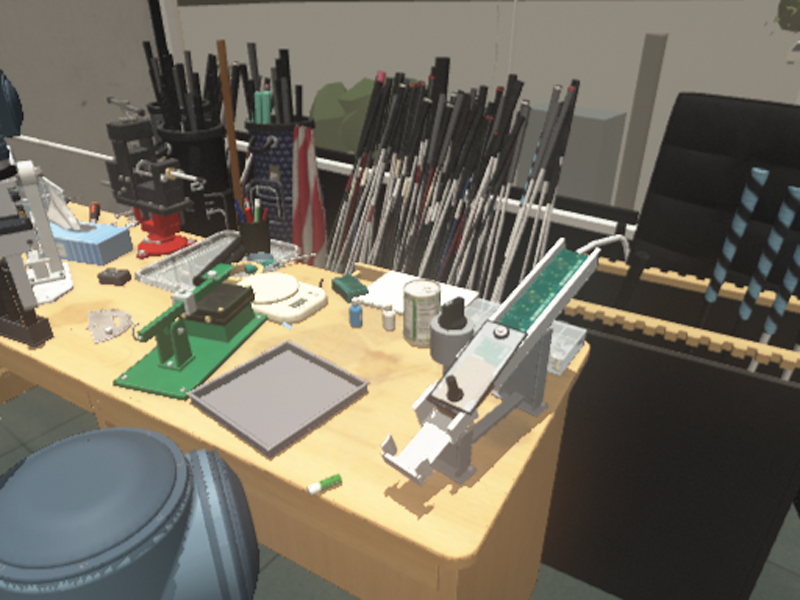

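View pics/side0.png

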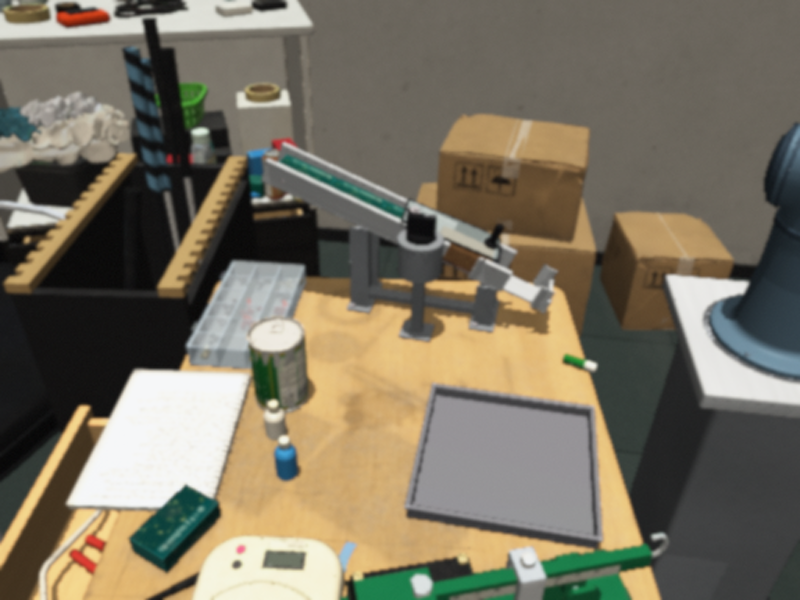

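The scene shows the feeder at the bench's right end (pin near (501,331), handle (452,380), knob (452,310) in the 800-px picture). The tray at (280,395) is empty. There are no cartons in the low end, so the cartons are 1, 2 and 3, all in the upper trough. The green box by the scale is not one of ours. Next I'll zoom in on the feeder in both views.

```bash
python3 - <<'E'
from h import *
a=capture('scene')[150:315,235:395]; b=capture('side')[85:220,160:365]
A=cv2.resize(a,None,fx=3,fy=3,interpolation=cv2.INTER_CUBIC); B=cv2.resize(b,None,fx=2,fy=2)
A=cv2.resize(a,(388,400),interpolation=cv2.INTER_CUBIC)
# 2.425x for both
B=cv2.resize(b,None,fx=1.98,fy=1.98,interpolation=cv2.INTER_CUBIC)
H=600;c=np.zeros((600,800,3),np.uint8); c[:A.shape[0],:A.shape[1]]=A; c[:B.shape[0],390:390+B.shape[1]]=B
cv2.imwrite('pics/z1.png',c); print(A.shape,B.shape)
# tray corners by grey mask
for n in ['scene','side']:
    im=cv2.imread(f'pics/{n}0.png'); im=cv2.resize(im,(512,384),interpolation=cv2.INTER_AREA)
    hsv=cv2.cvtColor(im,cv2.COLOR_BGR2HSV); mk=((hsv[...,1]<50)&(hsv[...,2]<150)&(hsv[...,2]>70)).astype(np.uint8)
    seed={'scene':(179,252),'side':(325,295)}[n]
    mk=cv2.morphologyEx(mk,cv2.MORPH_OPEN,np.ones((3,3))); mk=cv2.morphologyEx(mk,cv2.MORPH_CLOSE,np.ones((7,7)))
    _,L=cv2.connectedComponents(mk); r=(L==L[seed[1],seed[0]]).astype(np.uint8)
    cn=max(cv2.findContours(r,0,2)[0],key=cv2.contourArea); hull=cv2.convexHull(cn); q=cv2.approxPolyDP(hull,0.03*cv2.arcLength(hull,1),1)[:,0]
    m=camera_model(n); print(n,cv2.contourArea(cn),q.tolist()); 
    P=[onz(m,*p,0.015)[:2] for p in q]; print(np.round(P,3).tolist(), np.mean(P,0))
    for z,s in ((0,{'scene':(148,229),'side':(0,0)}[n]),): pass
E
```

```text
(400, 388, 3) (267, 406, 3)
scene 132339.5 [[95, 0], [511, 67], [479, 383], [159, 366], [0, 257]]
[[14.515, 23.153], [3.944, -0.0], [0.484, -0.375], [0.163, 0.097], [0.123, 0.679]] [3.84579494 4.71080156]
side 143428.0 [[0, 8], [511, 81], [511, 383], [0, 383]]
[[2.385, -1.61], [-0.325, -0.942], [0.13, 0.487], [0.927, 0.61]] [ 0.77919331 -0.36374052]
```

View pics/z1.png

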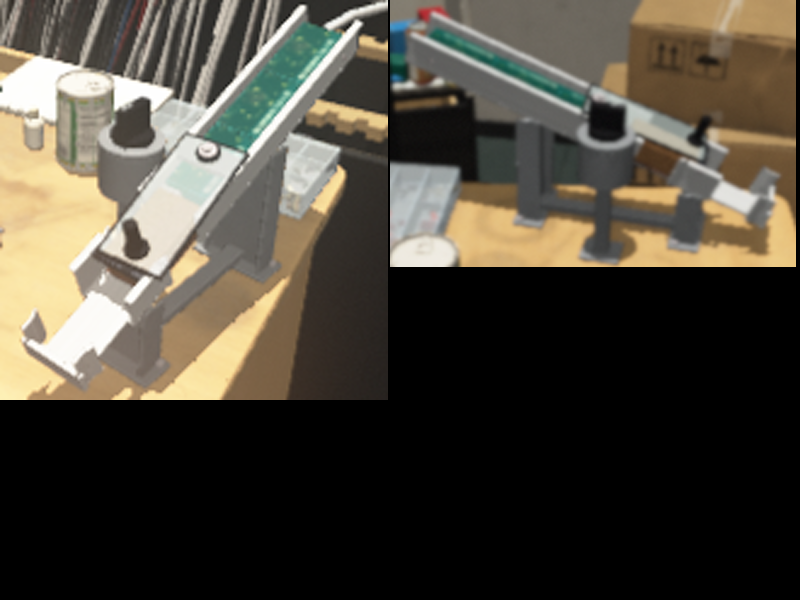

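The crops show the cover almost shut, with its post at (129,224)/(706,120) and the pin at (208,150). The knob is at (132,105)/(607,98), and the wall ends are visible, so I'll triangulate these points.

```bash
python3 - <<'E'
from h import *
np.set_printoptions(precision=4,suppress=True)
ms,md=camera_model('scene'),camera_model('side')
S=lambda u,v:(235+u/2.425,150+v/2.425); D=lambda u,v:(160+(u-390)/1.98,85+v/1.98)
R={}
for k,a,b in [('post_top',(129,222),(706,119)),('post_base',(137,256),(697,150)),('left_up',(302,9),(413,33)),('right_up',(358,24),(437,15)),('left_low',(25,315),(770,172)),('knobtop',(133,104),(607,97))]:
    P,e=tri(ms,S(*a),md,D(*b)); R[k]=P; print(k,P,e)
yaw=lambda v:math.degrees(math.atan2(v[1],v[0]))
v=R['left_up']-R['left_low']; print('L',v,np.linalg.norm(v),yaw(v),math.degrees(math.asin(v[2]/np.linalg.norm(v))))
# pin: plane height: cover plate along slope from base by 127
pz=R['post_base'][2]+0.127*math.sin(math.radians(20)); P=onz(ms,*S(208,150),pz+.005); print('pin',P,yaw(P-R['post_base']),np.linalg.norm(P-R['post_base']))
for z,L,m in ((.02,[(190,393),(288,343),(368,385),(268,450)],ms),(.02,[(432,386),(595,404),(598,538),(410,513)],md)):
    Q=np.array([onz(m,u/1.5625,w/1.5625,z)[:2] for u,w in L]); print(Q.tolist(),Q.mean(0),[yaw(Q[(i+1)%4]-Q[i]) for i in range(4)],[np.linalg.norm(Q[(i+1)%4]-Q[i]) for i in range(4)])
for n,u,w in (('white',275,437),('blue',287,478),('tin',281,404)): print(n,onz(md,u/1.5625,w/1.5625,0))
# bench edges
print('edge', [onz(ms,u/1.5625,w/1.5625,0)[:2] for u,w in ((540,450),(585,350),(0,345),(400,530))])
E
```

```text
post_top [0.4605 0.0161 0.1598] 0.003679077259874053
post_base [0.4689 0.0136 0.1168] 0.009370888562515969
left_up [0.8094 0.023  0.2417] 0.000848311637528706
right_up [ 0.7998 -0.0413  0.2416] 0.004762547670412496
left_low [0.3714 0.0501 0.1081] 0.016584880294605323
knobtop [0.5711 0.0828 0.2093] 0.004648648725511908
L [ 0.438  -0.0271  0.1337] 0.45877474545543084 -3.5365660559742502 16.937339203629517
pin [0.6021 0.0166 0.1653] 1.2818133686504225 0.1416906086218429
[[0.3264692342644584, 0.4408810906341517], [0.5354737438172085, 0.42536590014688], [0.5258718954222082, 0.21764716872568324], [0.31342200019593724, 0.23168982060369803]] [0.4253 0.3289] [-4.245494062390639, -92.64662720184312, 176.21832717323812, 86.4310920957488] [np.float64(0.20957959382831604), np.float64(0.20794053687492456), np.float64(0.212913489599463), np.float64(0.20959775231092764)]
[[0.5326890794119472, 0.2337652580513505], [0.31206396735913455, 0.2335996558480754], [0.3283633059542884, 0.4488468371893449], [0.5358954269966009, 0.4481198367277761]] [0.4273 0.3411] [-179.95699353779122, 85.66960910578483, -0.200710557756852, -90.85697485792315] [np.float64(0.22062517420368388), np.float64(0.21586342328889543), np.float64(0.20753339440676083), np.float64(0.21437855784658488)]
white [0.7252 0.342  0.    ]
blue [0.6916 0.405  0.    ]
tin [0.7345 0.2816 0.    ]
edge [array([ 0.579, -0.078]), array([ 0.8871, -0.024 ]), array([0.2052, 0.8971]), array([ 0.3305, -0.0002])]
```

Emit:
move_arm:
  motion:
    - [0, -0.04, -0.046, -0.012, 0]
    - [0, -0.08, -0.092, -0.024, 0]
    - [0, -0.12, -0.138, -0.036, 0]
    - [0, -0.16, -0.184, -0.048, 0]
    - [0, -0.2, -0.23, -0.06, 0]

```text
time: 0.88
tool_pos: [0.3178, 0.3382, 0.2769]
tcp_rot: [0.0, 0.153, 0.988, 0.0]
contact_force: [2.0, 0.5, 0.3]
grip_width: 0.0942
grasp_force: 0.0
```

Emit:
move_arm:
  motion:
    - [0, -0.04, -0.046, -0.012, -0.04]
    - [0, -0.08, -0.092, -0.024, -0.09]
    - [0, -0.12, -0.138, -0.036, -0.13]
    - [0, -0.16, -0.184, -0.04, -0.18]
    - [0, -0.2, -0.23, -0.04, -0.22]

```text
time: 1.5
tool_pos: [0.4393, 0.0584, 0.3172]
tcp_rot: [0.001, 0.043, 0.999, 0.0]
contact_force: [0.9, -0.2, -0.5]
grip_width: 0.0941
grasp_force: 0.0
```

```bash
python3 - <<'E'
from h import *
im=capture('wrist'); cv2.imwrite('pics/w1.png',cv2.resize(im,(800,600),interpolation=cv2.INTER_CUBIC))
o=observe();print(o['tool_pos'],o['tcp_rot'])
E
```

```text
[0.44113115 0.0527031  0.31664802] [ 8.61890427e-04  4.58356016e-02  9.98946704e-01 -1.95870906e-03]
```

View pics/w1.png

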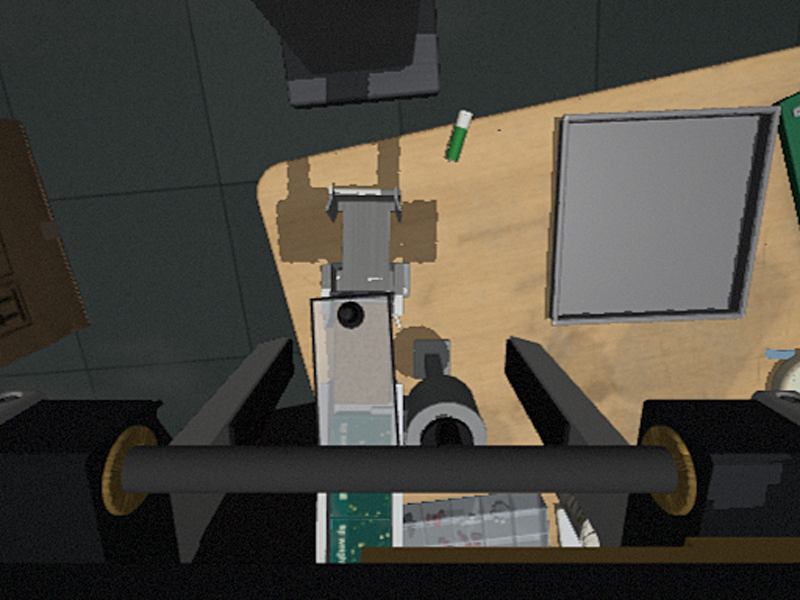

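The wrist view shows the trough running straight down the picture. Its end stop is at (366,191), and the cover is only slightly ajar with the post top at (350,312). The tray is at (660,215).

```bash
python3 - <<'E'
from h import *
np.set_printoptions(precision=4,suppress=True)
m=camera_model('wrist'); q=lambda u,v:(u/1.5625,v/1.5625)
for p in ((333,189),(400,191),(328,220),(402,220)): print('end',onz(m,*q(*p),.085))
for p in ((322,266),(410,266)): print('wall s~68',onz(m,*q(*p),.108))
a=onz(m,*q(350,312),.163); print('posttop',a)
ms,md=camera_model('scene'),camera_model('side')
print('post tri w-scene',tri(m,q(350,313),ms,(235+129/2.425,150+222/2.425)))
print('post tri w-side',tri(m,q(350,313),md,(160+316/1.98,85+119/1.98)))
print('knob tri',tri(m,q(445,430),md,(160+217/1.98,85+99/1.98)))
print('cover corners',[onz(m,*q(*p),z) for p,z in (((313,299),.112),((392,294),.112),((399,440),.165),((316,440),.165))])
print('tray',[onz(m,*q(*p),.02)[:2] for p in ((566,114),(780,106),(742,318),(554,324))])
print('wall up',[onz(m,*q(*p),z) for p,z in (((318,540),.22),((402,540),.22))])
E
```

```text
end [ 0.3677 -0.0015  0.085 ]
end [0.3749 0.0583 0.085 ]
end [ 0.3946 -0.0096  0.085 ]
end [0.4007 0.0578 0.085 ]
wall s~68 [ 0.4324 -0.0163  0.108 ]
wall s~68 [0.4395 0.0613 0.108 ]
posttop [0.4609 0.0114 0.163 ]
post tri w-scene (array([0.4602, 0.0126, 0.1638]), np.float64(0.003415124186291282))
post tri w-side (array([0.4612, 0.0109, 0.1565]), np.float64(0.004730315326968447))
knob tri (array([0.5634, 0.0743, 0.1969]), np.float64(0.024167295137305627))
cover corners [array([ 0.4607, -0.0276,  0.112 ]), array([0.4625, 0.0431, 0.112 ]), array([0.5755, 0.0392, 0.165 ]), array([ 0.5693, -0.0303,  0.165 ])]
tray [array([0.317, 0.23 ]), array([0.329 , 0.4413]), array([0.5494, 0.4285]), array([0.5375, 0.2183])]
wall up [array([ 0.6187, -0.0254,  0.22  ]), array([0.6242, 0.0371, 0.22  ])]
```

Emit:
move_arm:
  motion:
    - [0, -0.028, -0.039, 0.03, 0]
    - [0, -0.028, -0.039, 0.08, 0]
    - [0, -0.028, -0.039, 0.13, 0]
    - [0, -0.028, -0.039, 0.165, 0]
    - [0, -0.028, -0.039, 0.173, 0]
  newtons: 12

```text
time: 2.17
tool_pos: [0.4614, 0.0196, 0.1411]
tcp_rot: [-0.002, 0.043, 0.999, 0.0]
contact_force: [0.3, -0.5, 0.1]
grip_width: 0.0941
grasp_force: 0.0
```

Emit:
move_arm:
  motion:
    - [255, 0, 0, 0, 0]
    - [255, 0, 0, 0, 0]
    - [255, 0, 0, 0, 0]
    - [255, 0, 0, 0, 0]

```text
time: 2.68
tool_pos: [0.4637, 0.019, 0.1443]
tcp_rot: [0.001, 0.043, 0.999, -0.0]
contact_force: [0.0, 0.8, -0.0]
grip_width: 0.0573
grasp_force: 0.0
```

Emit:
move_arm:
  motion:
    - [255, 0, 0, 0, 0]
    - [255, 0, 0, 0, 0]
    - [255, 0, 0, 0, 0]
    - [255, 0, 0, 0, 0]
    - [255, 0, 0, 0, 0]

```text
time: 3.3
tool_pos: [0.4632, 0.019, 0.1439]
tcp_rot: [-0.0, 0.043, 0.999, -0.0]
contact_force: [-2.8, 0.5, 3.6]
grip_width: 0.0134
grasp_force: 19.5
```

Emit:
move_arm:
  motion:
    - [255, -0.0024, -0.0227, -0.001, -0.14]
    - [255, -0.0094, -0.047, -0.0034, -0.28]
    - [255, -0.021, -0.069, -0.0076, -0.42]
    - [255, -0.036, -0.0886, -0.013, -0.56]
    - [255, -0.055, -0.104, -0.02, -0.7]

```text
time: 3.92
tool_pos: [0.5109, -0.0901, 0.166]
tcp_rot: [0.002, -0.304, 0.953, -0.001]
contact_force: [-1.2, 7.4, 11.9]
grip_width: 0.0188
grasp_force: 20.8
```

Emit:
move_arm:
  motion:
    - [255, -0.009, -0.0225, -0.008, -0.14]
    - [255, -0.022, -0.0425, -0.016, -0.28]
    - [255, -0.0345, -0.0553, -0.0226, -0.38]
    - [255, -0.041, -0.0606, -0.0256, -0.43]
    - [255, -0.041, -0.0606, -0.0256, -0.43]

```text
time: 4.55
tool_pos: [0.5936, -0.0574, 0.1867]
tcp_rot: [-0.022, -0.455, 0.89, -0.033]
contact_force: [-3.1, -1.4, 10.6]
grip_width: 0.0004
grasp_force: 5.3
```

Emit:
move_arm:
  motion:
    - [255, 0, 0, 0, 0]
    - [0, 0, 0, 0, 0]
    - [0, 0, 0, 0, 0]
    - [0, 0, 0, 0, 0]

```text
time: 5.05
tool_pos: [0.5907, -0.0513, 0.1876]
tcp_rot: [-0.022, -0.455, 0.89, -0.025]
contact_force: [-15.6, 20.8, 26.0]
grip_width: 0.0215
grasp_force: 14.8
```

```bash
python3 - <<'E'
from h import *
im=capture('scene'); im2=capture('side')
c=np.zeros((600,800,3),np.uint8)
c[:,:]=0
A=cv2.resize(im[130:330,235:400],(495,600),interpolation=cv2.INTER_CUBIC);c[:,:495]=A
B=cv2.resize(im2[85:215,220:370],(300,260),interpolation=cv2.INTER_CUBIC); c[:260,500:800]=B
cv2.imwrite('pics/z2.png',c)
E
```

```text
(no output)
```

View pics/z2.png

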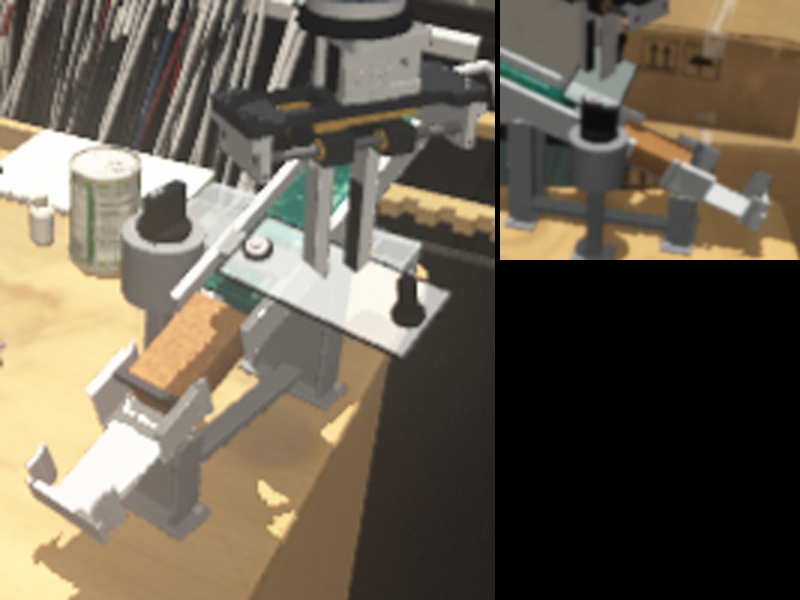

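The cover stands well aside, but the fingers slipped off the post and press against the plate, so I'll lift clear.

Emit:
move_arm:
  motion:
    - [195, 0, 0, -0.03, 0]
    - [195, 0, 0, -0.06, 0]
    - [195, 0, 0, -0.1, 0]

```text
time: 5.52
tool_pos: [0.5925, -0.0489, 0.2831]
tcp_rot: [-0.024, -0.454, 0.89, -0.03]
contact_force: [1.0, 0.3, -0.5]
grip_width: 0.0223
grasp_force: 0.0
```

```bash
python3 - <<'E'
from h import *
o=observe();print(o['time'],o['tool_pos'],o['tcp_rot'],o['contact_force'],o['qpos'])
ms=camera_model('scene');md=camera_model('side')
cv2.imwrite('pics/s2.png',capture('scene'))
# post base & pin from z2 crop
S=lambda u,v:(235+u/3,130+v/3)
print('post top',onz(ms,*S(406,282),.225),'pin',onz(ms,*S(258,246),.17),'base',onz(ms,*S(407,318),.185))
E
```

```text
5.525 [ 0.59248975 -0.04886574  0.28314925] [-0.02398805 -0.45429168  0.89003898 -0.0295677 ] [ 0.98031638  0.34363107 -0.47641276] [-0.23789687  0.07547694  1.62770261 -0.07682876  1.43664922 -2.74237399]
post top [ 0.52974774 -0.1251567   0.225     ] pin [0.59464081 0.01232567 0.17      ] base [ 0.55011874 -0.12354304  0.185     ]
```

Emit:
move_arm:
  motion:
    - [120, 0, 0, -0.02, 0.18]
    - [60, 0, 0, -0.02, 0.36]
    - [0, 0, 0, -0.02, 0.54]
    - [0, 0, 0, -0.02, 0.72]
    - [0, 0, 0, -0.02, 0.9]

```text
time: 6.2
tool_pos: [0.5933, -0.0477, 0.3027]
tcp_rot: [-0.008, -0.019, 0.999, -0.037]
contact_force: [-0.3, 0.2, 0.4]
grip_width: 0.0687
grasp_force: 0.0
```

```bash
cat >> h.py <<'E'
YAW=math.radians(-4.9); O=np.array([.39,.027,0])
ex=np.array([math.cos(YAW),math.sin(YAW),0]); ey=np.array([-math.sin(YAW),math.cos(YAW),0]); ez=np.array([0,0,1.])
c20,s20=math.cos(math.radians(20)),math.sin(math.radians(20))
eu=c20*ex+s20*ez; en=-s20*ex+c20*ez
def slope(m,u,v,h):
    "ray onto plane h above trough floor -> (s, y) in slope frame"
    o,d=ray(m,u,v); P0=O+.05*ez+h*en; t=((P0-o)@en)/(d@en); P=o+d*t-P0; return np.array([P@eu,P@ey])
def f2w(s,y,h): return O+.05*ez+s*eu+y*ey+h*en
E
python3 - <<'E'
from h import *
np.set_printoptions(precision=4,suppress=True)
o=observe();print(o['tool_pos'],o['tcp_rot'],o['qpos'])
ms=camera_model('scene');S=lambda u,v:(235+u/3,130+v/3)
for h in (.04,.044):
    p=slope(ms,*S(258,250),h);b=slope(ms,*S(407,319),h); print(p,b,math.atan2(p[1]-b[1],p[0]-b[0]),np.linalg.norm(p-b))
p=slope(ms,*S(258,245),.048);b=slope(ms,*S(406,281),.081);print(p,b,math.atan2(p[1]-b[1],p[0]-b[0]),np.linalg.norm(p-b))
im=capture('wrist'); cv2.imwrite('pics/w2.png',cv2.resize(im,(800,600),interpolation=cv2.INTER_CUBIC))
E
```

```text
[ 0.5933 -0.0477  0.3027] [-0.0077 -0.0189  0.9991 -0.0374] [-0.2355  0.0654  1.6032 -0.0766  1.4694 -1.8366]
[0.2322 0.0021] [ 0.2267 -0.1255] 1.5283524294758335 0.1277253720294211
[ 0.2294 -0.0003] [ 0.224  -0.1271] 1.528352429475834 0.12694304313575508
[0.2309 0.0002] [ 0.2269 -0.1258] 1.5389828396271725 0.1260385668444366
```

View pics/w2.png

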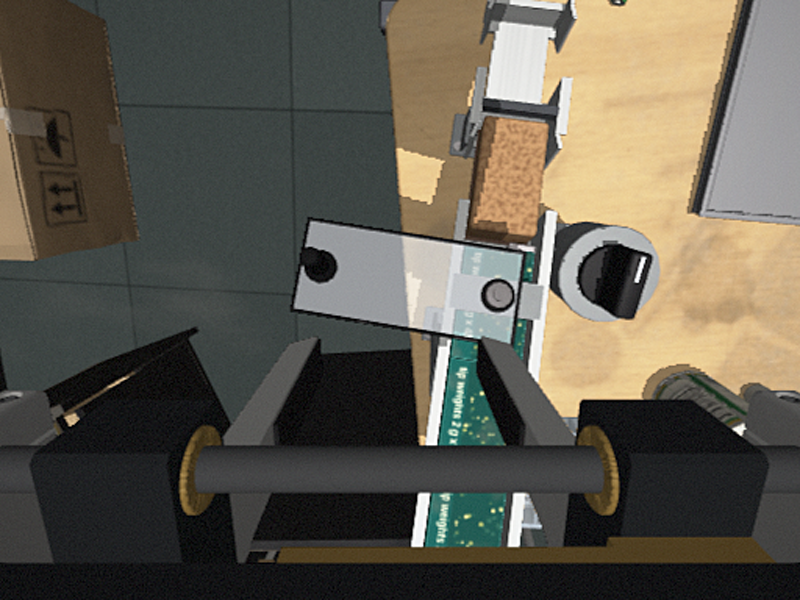

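The cover is at about 1.53 rad (pin at s = 0.230). The block lies in the trough at picture (510,180), and the knob is at (618,275). Next I'll compute the move to the block.

```bash
cat >> h.py <<'E'
from scipy.spatial.transform import Rotation as Rt
def go(P,yaw=None,via=None):
    "shift in tool axes to bring the GRASP point to P, turn to bring tool y to angle yaw (rad); via: list of points"
    o=observe(); q=o['tcp_rot']; R=Rt.from_quat([q[1],q[2],q[3],q[0]]).as_matrix(); t=o['tool_pos']-R[:,2]*.008
    for p in (via or [])+[P]: print('shift',np.round(R.T@(np.array(p)-t),4),end=' ')
    a=math.atan2(R[1,1],R[0,1])
    if yaw is not None: print('turn',round(-((yaw-a+math.pi/2)%math.pi-math.pi/2),3),end=' ')
    print('toolz',np.round(R[:,2],3),'q6',round(o['qpos'][5],2),'yaw',round(a,3),'grasp',np.round(t,4))
FY=math.pi/2+YAW
E
python3 - <<'E'
from h import *
m=camera_model('wrist'); q=lambda u,v:(u/1.5625,v/1.5625)
for p in ((480,116),(548,126),(543,238),(470,234)): print('block top',slope(m,*q(*p),.030))
print('pin',slope(m,*q(498,293),.047),'post',slope(m,*q(318,258),.081))
print('bar knob tops', onz(m,*q(622,280),.2))
go(f2w(.146,0,.02),FY,[f2w(.146,0,.02)+[0,0,.1]])
print(f2w(.146,0,.02))
E
```

```text
block top [ 0.09269951 -0.02491172]
block top [0.09432686 0.02763174]
block top [0.18213967 0.03297909]
block top [ 0.18622559 -0.0212694 ]
pin [0.23015726 0.00144193] post [ 0.22802162 -0.11993977]
bar knob tops [0.57118954 0.08168688 0.2       ]
shift [0.0699 0.0721 0.088 ] shift [0.0682 0.0795 0.1877] turn 0.12 toolz [-0.014 -0.075 -0.997] q6 -1.83 yaw 1.606 grasp [ 0.5934 -0.0471  0.3107]
[0.51987831 0.0158655  0.11872879]
```

Emit:
move_arm:
  motion:
    - [0, 0.037, 0.037, 0, 0.06]
    - [0, 0.074, 0.074, 0.03, 0.12]
    - [0, 0.074, 0.074, 0.088, 0.12]
    - [0, 0.073, 0.078, 0.14, 0.12]
    - [0, 0.072, 0.0805, 0.17, 0.12]
  newtons: 20

```text
time: 6.88
tool_pos: [0.5137, 0.017, 0.1259]
tcp_rot: [-0.007, 0.037, 0.999, -0.038]
contact_force: [-1.0, -0.5, 4.3]
grip_width: 0.0935
grasp_force: 0.0
```

Emit:
move_arm:
  motion:
    - [0, 0, 0.001, 0.018, 0]
    - [255, 0, 0.001, 0.018, 0]
    - [255, 0, 0.001, 0.018, 0]
    - [255, 0, 0.001, 0.018, 0]
    - [255, 0, 0.001, 0.018, 0]

```text
time: 7.5
tool_pos: [0.5122, 0.0169, 0.1088]
tcp_rot: [-0.009, 0.036, 0.999, -0.038]
contact_force: [-6.9, 2.2, -3.1]
grip_width: 0.0572
grasp_force: 0.0
```

Emit:
move_arm:
  motion:
    - [255, 0, 0, 0, 0]
    - [255, 0, 0, 0, 0]
    - [255, 0, 0, 0, 0]

```text
time: 7.88
tool_pos: [0.5122, 0.017, 0.1088]
tcp_rot: [-0.009, 0.036, 0.999, -0.038]
contact_force: [-6.0, 3.1, -1.4]
grip_width: 0.0541
grasp_force: 19.5
```

Emit:
move_arm:
  motion:
    - [255, 0.0002, -0.0023, -0.03, 0]
    - [255, 0.0006, -0.006, -0.08, 0]
    - [255, 0.001, -0.0095, -0.13, 0]
    - [255, 0.0015, -0.0137, -0.185, 0]
    - [255, 0.0015, -0.0137, -0.185, 0]

```text
time: 8.5
tool_pos: [0.5178, 0.0163, 0.302]
tcp_rot: [-0.0, 0.037, 0.999, -0.038]
contact_force: [-0.4, 0.2, -0.8]
grip_width: 0.052
grasp_force: 19.9
```

```bash
python3 - <<'E'
from h import *
o=observe();print(o['grip_width'],o['grasp_force'],o['tool_pos'])
go([.632,.30,.06],FY,[[.60,.2,.27],[.632,.3,.2]])
E
```

```text
0.05199591809621455 19.93516892194748 [0.51784553 0.01632858 0.30204217]
shift [-0.0682  0.1912  0.0256] shift [-0.0925  0.2984  0.0876] shift [-0.0922  0.3091  0.2272] turn 0.011 toolz [-0.003 -0.077 -0.997] q6 -1.64 yaw 1.496 grasp [0.5179 0.0169 0.31  ]
```

Emit:
move_arm:
  motion:
    - [255, -0.02, 0.055, 0.005, 0]
    - [255, -0.04, 0.11, 0.012, 0]
    - [255, -0.06, 0.165, 0.02, 0]
    - [255, -0.08, 0.22, 0.04, 0]
    - [255, -0.092, 0.27, 0.06, 0]

```text
time: 9.12
tool_pos: [0.6266, 0.2752, 0.2124]
tcp_rot: [-0.007, 0.037, 0.999, -0.038]
contact_force: [1.0, -0.3, -0.5]
grip_width: 0.0517
grasp_force: 19.9
```

Emit:
move_arm:
  motion:
    - [255, 0, 0.028, 0.03, 0]
    - [255, 0, 0.033, 0.08, 0]
    - [255, 0, 0.037, 0.13, 0]
    - [255, 0, 0.039, 0.165, 0]
    - [255, 0, 0.039, 0.165, 0]

```text
time: 9.75
tool_pos: [0.6235, 0.2987, 0.0423]
tcp_rot: [-0.01, 0.037, 0.998, -0.039]
contact_force: [0.1, 0.2, 0.2]
grip_width: 0.052
grasp_force: 19.9
```

Emit:
move_arm:
  motion:
    - [255, 0, 0.001, 0.012, 0]
    - [255, 0, 0.0015, 0.018, 0]
    - [255, 0, 0.002, 0.023, 0]
    - [255, 0, 0.002, 0.026, 0]
    - [255, 0, 0.002, 0.026, 0]
  newtons: 6

```text
time: 10.38
tool_pos: [0.6275, 0.3001, 0.0224]
tcp_rot: [-0.005, 0.038, 0.999, -0.038]
contact_force: [-0.3, 0.7, -0.8]
grip_width: 0.0523
grasp_force: 6.0
```

Emit:
move_arm:
  motion:
    - [0, 0, 0, 0, 0]
    - [0, 0, 0, 0, 0]
    - [0, 0, 0, 0, 0]
    - [0, 0, -0.004, -0.05, 0]
    - [0, 0, -0.008, -0.11, 0]

```text
time: 11.0
tool_pos: [0.6267, 0.2998, 0.1316]
tcp_rot: [-0.007, 0.038, 0.999, -0.039]
contact_force: [0.9, 0.1, 0.1]
grip_width: 0.0937
grasp_force: 0.0
```

Emit:
move_arm:
  motion:
    - [0, 0.02, -0.02, -0.05, 0]
    - [0, 0.05, -0.04, -0.1, 0]
    - [0, 0.08, -0.08, -0.1, 0]
    - [0, 0.1, -0.13, -0.1, 0]
    - [0, 0.1, -0.18, -0.1, 0]

```text
time: 11.62
tool_pos: [0.5146, 0.1356, 0.2468]
tcp_rot: [-0.005, 0.037, 0.999, -0.038]
contact_force: [0.8, 0.7, -0.9]
grip_width: 0.0939
grasp_force: 0.0
```

```bash
python3 - <<'E'
from h import *
o=observe();print(o['tool_pos'],o['tcp_rot'],o['qpos'])
a=cv2.resize(capture('wrist'),(400,300)); b=cv2.resize(capture('side'),(400,300)); 
im=capture('scene'); cv2.imwrite('pics/s3.png',im)
c=np.vstack([np.hstack([a,b]),cv2.resize(im[130:322,200:456],(800,600))[:300]]) if 0 else np.hstack([a,b])
cv2.imwrite('pics/z3.png',c); go(f2w(.146,0,.05),FY)
E
```

```text
[0.5146437  0.13562471 0.24675186] [-0.00524312  0.0373132   0.99857179 -0.03787631] [ 0.08256711 -0.03561949  1.80669149 -0.07518804  1.39053385 -1.39930385]
shift [-0.0038 -0.1105  0.1167] turn 0.006 toolz [-0.013 -0.075 -0.997] q6 -1.4 yaw 1.492 grasp [0.5161 0.1356 0.2549]
```

View pics/z3.png

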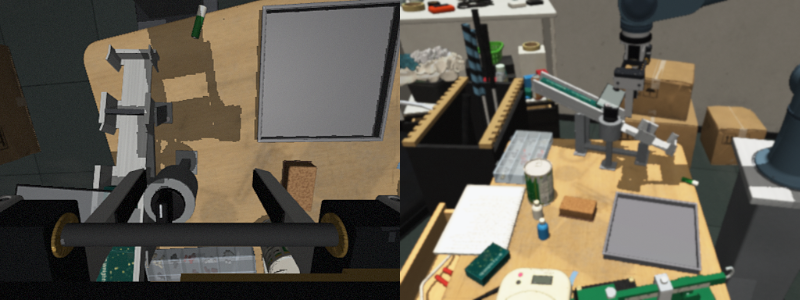

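The block lies flat at about (0.63, 0.30), clear of the tray, the bottles and the tin. To close the cover I'll cage the post, turning the tool clockwise so the wrist stays in range.

Emit:
move_arm:
  motion:
    - [0, 0, -0.03, -0.02, 0.18]
    - [0, 0, -0.07, -0.05, 0.36]
    - [0, 0, -0.12, -0.05, 0.54]
    - [0, 0, -0.17, -0.05, 0.72]
    - [0, 0, -0.22, -0.05, 0.9]

```text
time: 12.4
tool_pos: [0.5004, -0.079, 0.3132]
tcp_rot: [0.012, 0.471, 0.882, -0.036]
contact_force: [0.2, 0.5, -0.4]
grip_width: 0.0941
grasp_force: 0.0
```

Emit:
move_arm:
  motion:
    - [60, 0, 0, 0, 0.18]
    - [120, 0, 0, 0, 0.36]
    - [168, 0, 0, 0, 0.54]
    - [168, 0, 0, 0, 0.7]
    - [168, 0, 0, 0, 0.7]

```text
time: 13.02
tool_pos: [0.5006, -0.0777, 0.3128]
tcp_rot: [0.023, 0.742, 0.67, -0.03]
contact_force: [-0.0, -1.1, -0.1]
grip_width: 0.0474
grasp_force: 0.0
```

```bash
python3 - <<'E'
from h import *
t=1.53
P=lambda t,h=.078:f2w(.230-.127*math.cos(t),.001-.127*math.sin(t),h)
print(P(t)); go(P(t),FY+t,[P(t)+[0,0,.05]])
E
```

```text
[ 0.5631563  -0.11420085  0.2001891 ]
shift [-0.0251  0.0664  0.0723] shift [-0.0213  0.0667  0.1222] turn 0.024 toolz [-0.014 -0.075 -0.997] q6 -0.23 yaw -0.103 grasp [ 0.5007 -0.0771  0.3208]
```

Emit:
move_arm:
  motion:
    - [168, -0.025, 0.05, 0.02, 0.02]
    - [168, -0.025, 0.0664, 0.06, 0.02]
    - [168, -0.023, 0.0665, 0.095, 0.02]
    - [168, -0.021, 0.0667, 0.12, 0.02]
    - [168, -0.021, 0.0667, 0.122, 0.02]
  newtons: 6

```text
time: 13.65
tool_pos: [0.5616, -0.1146, 0.1903]
tcp_rot: [0.022, 0.749, 0.662, -0.031]
contact_force: [-0.4, -0.3, 0.5]
grip_width: 0.0318
grasp_force: 0.0
```

```bash
python3 - <<'E'
from h import *
o=observe(); print(o['tool_pos'],o['contact_force'],o['grip_width'])
a=capture('wrist')[100:,100:400]; b=capture('scene')[100:300,235:400]
c=np.hstack([cv2.resize(a,None,fx=1.5,fy=1.5),cv2.resize(b,(345,426))]); cv2.imwrite('pics/z4.png',c)
P=lambda t,h=.078:f2w(.230-.127*math.cos(t),.001-.127*math.sin(t),h)
go(P(.6),None,[P(t) for t in (1.35,1.16,.97,.79)])
E
```

```text
[ 0.56158775 -0.11462889  0.19026508] [-0.44076554 -0.3105749   0.46017653] 0.03177443079492165
shift [ 0.0033 -0.0213  0.0084] shift [ 0.0105 -0.043   0.0158] shift [ 0.022  -0.0633  0.0222] shift [ 0.0363 -0.0803  0.0272] shift [ 0.0546 -0.0955  0.0312] toolz [-0.014 -0.075 -0.997] q6 -0.22 yaw -0.124 grasp [ 0.563  -0.1147  0.201 ]
```

View pics/z4.png

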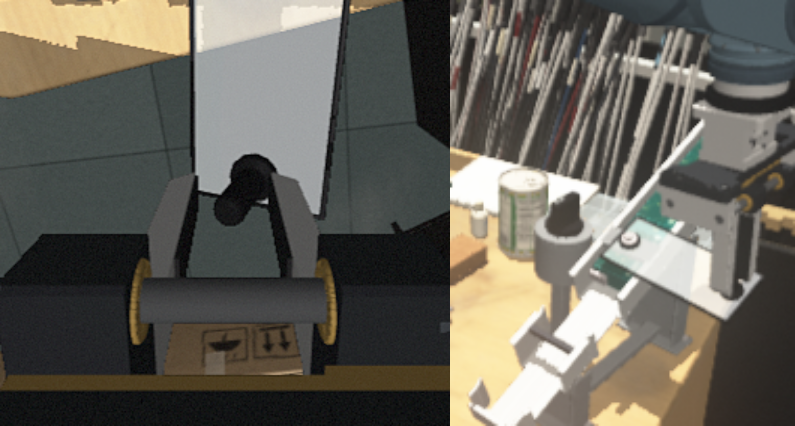

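The post stands between the pads, so I'll swing the cover back along the arc.

Emit:
move_arm:
  motion:
    - [168, 0.0033, -0.0213, 0.0084, 0.18]
    - [168, 0.0105, -0.043, 0.0158, 0.36]
    - [168, 0.022, -0.0633, 0.0222, 0.54]
    - [168, 0.036, -0.08, 0.027, 0.72]
    - [168, 0.0546, -0.0955, 0.031, 0.9]

```text
time: 14.38
tool_pos: [0.475, -0.0519, 0.1598]
tcp_rot: [0.036, 0.963, 0.266, -0.015]
contact_force: [0.8, 0.2, 0.3]
grip_width: 0.0321
grasp_force: 0.3
```

```bash
python3 - <<'E'
from h import *
o=observe(); print(o['tool_pos'],o['contact_force'],o['grip_width'],o['grasp_force'])
P=lambda t,h=.078:f2w(.230-.127*math.cos(t),.001-.127*math.sin(t),h)
go(P(-.02),FY,[P(t) for t in (.45,.3,.15,.05)])
E
```

```text
[ 0.47501567 -0.0518765   0.15982327] [0.81811193 0.16783611 0.30485162] 0.032052322732793764 0.26342582554207183
shift [ 0.0022 -0.0192  0.0037] shift [ 0.0073 -0.0375  0.0047] shift [ 0.015  -0.0549  0.0048] shift [ 0.0214 -0.0658  0.0042] shift [ 0.0265 -0.0731  0.0036] turn 0.627 toolz [-0.01  -0.076 -0.997] q6 0.76 yaw -1.03 grasp [ 0.4751 -0.0513  0.1678]
```

Emit:
move_arm:
  motion:
    - [168, 0.0022, -0.0192, 0.0037, 0.15]
    - [168, 0.0073, -0.0375, 0.0047, 0.3]
    - [168, 0.015, -0.055, 0.0048, 0.45]
    - [168, 0.0214, -0.066, 0.0042, 0.57]
    - [168, 0.0265, -0.0731, 0.0036, 0.62]

```text
time: 15.0
tool_pos: [0.4599, 0.0244, 0.1507]
tcp_rot: [0.038, 0.999, -0.037, -0.004]
contact_force: [0.5, -0.2, 0.7]
grip_width: 0.0322
grasp_force: 0.2
```

Emit:
move_arm:
  motion:
    - [255, 0, 0, 0, 0]
    - [255, 0, 0, 0, 0]
    - [255, 0, 0, 0, 0]
  newtons: 10

```text
time: 15.38
tool_pos: [0.4596, 0.0235, 0.1497]
tcp_rot: [0.038, 0.999, -0.037, -0.005]
contact_force: [-0.0, -0.5, 3.5]
grip_width: 0.0143
grasp_force: 9.9
```

Emit:
move_arm:
  motion:
    - [255, 0, -0.003, 0, 0]
    - [255, 0, -0.006, 0, 0]
    - [255, 0, -0.006, 0, 0]

```text
time: 15.75
tool_pos: [0.4597, 0.0251, 0.1496]
tcp_rot: [0.044, 0.998, -0.037, -0.005]
contact_force: [-3.2, -19.7, 4.5]
grip_width: 0.0156
grasp_force: 10.0
```

The post is against its stop (20 N after 1.6 mm), so the cover is shut. I'll release, rise and look for the knob.

Emit:
move_arm:
  motion:
    - [168, 0, 0.004, 0, 0]
    - [100, 0, 0.004, 0, 0]
    - [100, 0, 0.005, -0.02, 0]
    - [60, 0, 0.009, -0.07, 0]
    - [0, 0, 0.013, -0.12, 0]

```text
time: 16.38
tool_pos: [0.4593, 0.0265, 0.2695]
tcp_rot: [0.037, 0.999, -0.037, -0.006]
contact_force: [0.3, -0.2, -0.3]
grip_width: 0.0624
grasp_force: 0.0
```

```bash
python3 - <<'E'
from h import *
im=capture('scene'); w=capture('wrist'); 
c=np.hstack([cv2.resize(im[130:322,235:400],(344,400)),cv2.resize(w,(456,342))[:,:,:] if 0 else cv2.resize(w,(456,400))])
cv2.imwrite('pics/z5.png',c); o=observe(); print(o['tool_pos'],o['qpos'])
go([.571,.081,.203],None)
E
```

```text
[0.46282128 0.02599464 0.27502948] [-0.14406038 -0.24994173  1.94641742 -0.07669471  1.43761691  1.51108797]
shift [ 0.1036 -0.0682  0.0753] toolz [-0.003 -0.076 -0.997] q6 1.51 yaw -1.645 grasp [0.4628 0.0266 0.283 ]
```

View pics/z5.png

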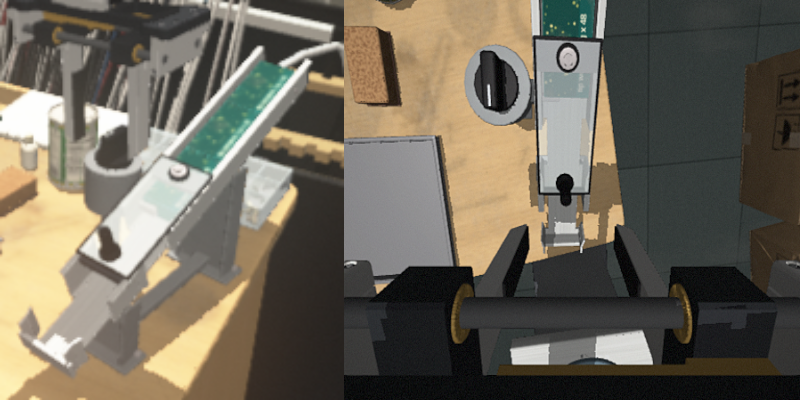

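The cover lies shut along the trough. The knob is clearly visible at crop (498,83), so I'll enlarge it for its angle and start the half turn the wrist needs.

```bash
python3 - <<'E'
from h import *
w=capture('wrist'); x0,y0=125,35
c=w[y0:y0+95,x0:x0+95]; cv2.imwrite('pics/k.png',cv2.resize(c,(570,570),interpolation=cv2.INTER_CUBIC))
m=camera_model('wrist'); np.save('mk.npy',m['T']); print(m['T'][:3,3])
E
```

```text
[0.53657494 0.03188007 0.44029778]
```

View pics/k.png

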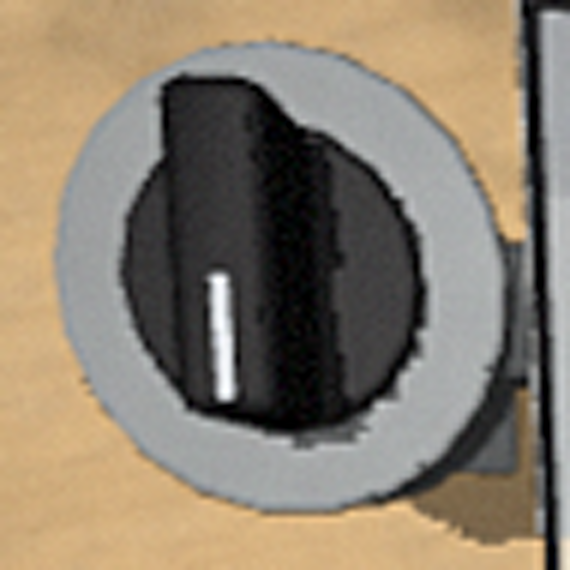

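Emit:
move_arm:
  motion:
    - [0, 0, 0, -0.02, -0.18]
    - [0, 0, 0, -0.04, -0.36]
    - [0, 0, 0, -0.04, -0.54]
    - [0, 0, 0, -0.04, -0.72]
    - [0, 0, 0, -0.04, -0.9]

```text
time: 17.15
tool_pos: [0.4597, 0.0294, 0.3065]
tcp_rot: [0.03, 0.914, 0.404, -0.023]
contact_force: [0.2, -1.0, 0.6]
grip_width: 0.0943
grasp_force: 0.0
```

Emit:
move_arm:
  motion:
    - [0, 0, 0, 0, -0.18]
    - [0, 0, 0, 0, -0.36]
    - [0, 0, 0, 0, -0.54]
    - [0, 0, 0, 0, -0.72]
    - [0, 0, 0, 0, -0.9]

```text
time: 17.77
tool_pos: [0.4596, 0.0294, 0.3064]
tcp_rot: [0.017, 0.647, 0.761, -0.034]
contact_force: [-0.2, -0.4, 0.2]
grip_width: 0.094
grasp_force: 0.0
```

Emit:
move_arm:
  motion:
    - [0, 0, 0, 0, -0.18]
    - [0, 0, 0, 0, -0.36]
    - [0, 0, 0, 0, -0.54]
    - [0, 0, 0, 0, -0.72]
    - [0, 0, 0, 0, -0.9]

```text
time: 18.4
tool_pos: [0.4597, 0.0294, 0.3065]
tcp_rot: [0.001, 0.252, 0.967, -0.038]
contact_force: [0.1, -0.1, -1.1]
grip_width: 0.0941
grasp_force: 0.0
```

The bar's top face runs from (201,82) to (227,415) in the enlarged picture, with its centre near (214,248).

```bash
python3 - <<'E'
from h import *
m=dict(camera_model('wrist')); m['T']=np.load('mk.npy'); q=lambda u,v:(125+u/6,35+v/6)
for z in (.195,.2,.205,.21,.215):
    a,b,c=(onz(m,*q(*p),z) for p in ((201,82),(227,415),(214,248))); d=a-b
    print(z,np.round(c,4),round(np.linalg.norm(d),4),round(math.atan2(d[1],d[0]),3))
ms,md=camera_model('scene'),camera_model('side')
print(tri(m,q(214,248),ms,(235+133/2.425,150+104/2.425)), tri(m,q(214,248),md,(160+217/1.98,85+97/1.98)))
P=np.array([.571,.083,.202]); go(P,FY,[P+[0,0,.06]])
E
```

```text
0.195 [0.5719 0.0875 0.195 ] 0.0419 -0.078
0.2 [0.5712 0.0864 0.2   ] 0.041 -0.078
0.205 [0.5705 0.0853 0.205 ] 0.0402 -0.078
0.21 [0.5697 0.0841 0.21  ] 0.0393 -0.078
0.215 [0.569 0.083 0.215] 0.0384 -0.078
(array([0.57034041, 0.08440484, 0.20713768]), np.float64(0.0008450782252066947)) (array([0.5709902 , 0.08383729, 0.21165032]), np.float64(0.0029380493138802676))
shift [-0.0701  0.1042  0.0464] shift [-0.0689  0.1086  0.1062] turn -0.425 toolz [-0.018 -0.074 -0.997] q6 -1.19 yaw 1.06 grasp [0.4598 0.03   0.3144]
```

Emit:
move_arm:
  motion:
    - [0, -0.035, 0.05, 0.0, -0.17]
    - [0, -0.069, 0.1, 0.02, -0.34]
    - [0, -0.069, 0.107, 0.05, -0.425]
    - [0, -0.068, 0.109, 0.085, -0.425]
    - [0, -0.068, 0.11, 0.106, -0.425]
  newtons: 25

```text
time: 19.02
tool_pos: [0.5702, 0.0834, 0.192]
tcp_rot: [-0.009, 0.045, 0.998, -0.038]
contact_force: [0.5, -0.7, 0.4]
grip_width: 0.0937
grasp_force: 0.0
```

Emit:
move_arm:
  motion:
    - [120, 0, 0, 0, 0]
    - [255, 0, 0, 0, 0]
    - [255, 0, 0, 0, 0]
    - [255, 0, 0, 0, 0]
    - [255, 0, 0, 0, 0]

```text
time: 19.65
tool_pos: [0.5727, 0.0828, 0.1974]
tcp_rot: [-0.005, 0.046, 0.998, -0.038]
contact_force: [0.5, 0.4, 0.5]
grip_width: 0.0475
grasp_force: 0.0
```

Emit:
move_arm:
  motion:
    - [255, 0, 0, 0, 0]
    - [255, 0, 0, 0, 0]
    - [255, 0, 0, 0, 0]
    - [255, 0, 0, 0, 0]

```text
time: 20.15
tool_pos: [0.5727, 0.0859, 0.1967]
tcp_rot: [-0.005, 0.046, 0.998, -0.034]
contact_force: [1.5, 10.1, -0.8]
grip_width: 0.0148
grasp_force: 24.7
```

Emit:
move_arm:
  motion:
    - [255, -0.001, 0.003, 0, 0.1]
    - [255, -0.001, 0.003, 0, 0.28]
    - [255, -0.001, 0.003, 0, 0.46]
    - [255, -0.001, 0.003, 0, 0.64]
    - [255, -0.001, 0.003, 0, 0.82]

```text
time: 20.78
tool_pos: [0.573, 0.0861, 0.1966]
tcp_rot: [0.009, 0.442, 0.896, -0.037]
contact_force: [-3.5, 0.5, 2.0]
grip_width: 0.0145
grasp_force: 24.9
```

Emit:
move_arm:
  motion:
    - [255, 0, 0, 0, 0.15]
    - [255, 0, 0, 0, 0.3]
    - [255, 0, 0, 0, 0.45]
    - [255, 0, 0, 0, 0.57]
    - [255, 0, 0, 0, 0.57]

```text
time: 21.4
tool_pos: [0.5731, 0.0859, 0.1966]
tcp_rot: [0.019, 0.674, 0.738, -0.033]
contact_force: [-4.3, -0.3, 2.1]
grip_width: 0.0135
grasp_force: 25.0
```

```bash
python3 - <<'E'
from h import *
o=observe(); print(o['tool_pos'],o['contact_force'],o['moment'],o['grip_width'],o['qpos']); go(o['tool_pos'])
im=capture('scene'); np.save('s5.npy',im); cv2.imwrite('pics/z6.png',cv2.resize(im[110:310,235:400],(495,600)))
E
```

```text
[0.57308365 0.08589959 0.19660822] [-4.30294928 -0.30532152  2.06636031] [ 0.19840612  0.61518437 -0.09575603] 0.013538060284463067 [-0.01138057  0.11862645  1.74104673 -0.07799329  1.29757127 -0.08049852]
shift [-0.     0.     0.008] toolz [-0.016 -0.075 -0.997] q6 -0.08 yaw 0.09 grasp [0.5732 0.0865 0.2046]
```

View pics/z6.png

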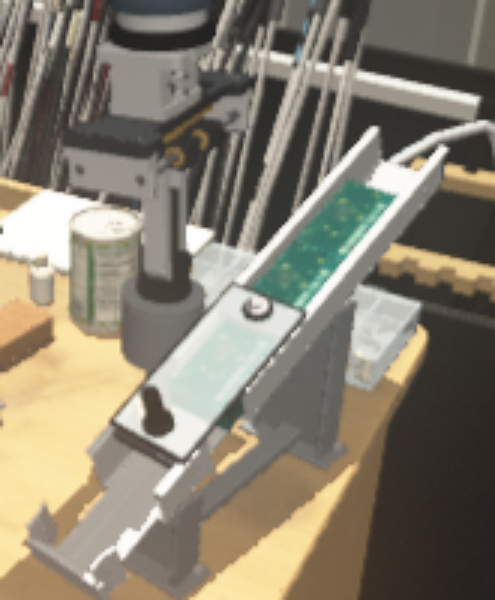

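The cartons are running down as the knob opens. I'll turn slightly further onto the stop and wait for them.

Emit:
move_arm:
  motion:
    - [255, 0, 0, 0, 0.08]
    - [255, 0, 0, 0, 0.12]
    - [255, 0, 0, 0, 0.12]

```text
time: 21.82
tool_pos: [0.573, 0.0856, 0.1967]
tcp_rot: [0.022, 0.716, 0.697, -0.032]
contact_force: [-4.5, -0.3, 3.3]
grip_width: 0.0149
grasp_force: 26.8
```

```bash
python3 - <<'E'
from h import *
o=observe(); print(o['moment']); go(o['tool_pos'])
im=capture('scene'); cv2.imwrite('pics/z7.png',cv2.resize(im[150:310,235:400],(495,480)))
E
```

```text
[-0.01330093  0.93767005  0.54208371]
shift [ 0.    -0.     0.008] toolz [-0.016 -0.076 -0.997] q6 0.04 yaw -0.027 grasp [0.5731 0.0862 0.2046]
```

View pics/z7.png

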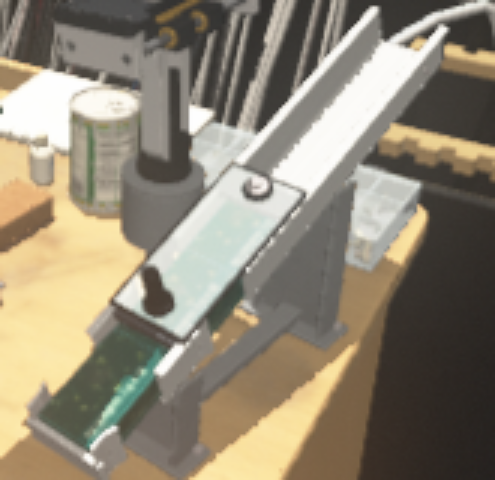

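The knob is on its stop, carton one lies in the low end and the others queue under the cover. I'll release and go to the low end.

Emit:
move_arm:
  motion:
    - [100, 0, 0, 0, -0.03]
    - [100, 0, 0, 0, -0.03]
    - [100, 0, 0, -0.03, -0.03]
    - [60, 0, 0, -0.08, -0.18]
    - [0, 0.0, 0, -0.12, -0.36]

```text
time: 22.5
tool_pos: [0.5759, 0.0948, 0.3183]
tcp_rot: [0.017, 0.579, 0.815, -0.034]
contact_force: [0.3, 0.5, 0.0]
grip_width: 0.0614
grasp_force: 0.0
```

Emit:
move_arm:
  motion:
    - [0, 0.02, -0.02, 0, -0.18]
    - [0, 0.04, -0.04, 0, -0.36]
    - [0, 0.06, -0.06, 0, -0.54]
    - [0, 0.08, -0.08, 0, -0.72]
    - [0, 0.1, -0.1, 0, -0.9]

```text
time: 23.12
tool_pos: [0.4479, 0.1573, 0.3134]
tcp_rot: [-0.0, 0.167, 0.985, -0.038]
contact_force: [0.1, 0.6, -0.8]
grip_width: 0.094
grasp_force: 0.0
```

```bash
python3 - <<'E'
from h import *
im=capture('wrist'); cv2.imwrite('pics/w3.png',cv2.resize(im,(800,600),interpolation=cv2.INTER_CUBIC)); np.save('mk.npy',camera_model('wrist')['T'])
P=f2w(.039,0,.016); print(P); go(P,FY,[P+[0,0,.08]])
E
```

```text
[0.42106175 0.02433707 0.07837387]
shift [-0.0182 -0.123   0.173 ] shift [-0.0174 -0.117   0.2527] turn -0.244 toolz [-0.014 -0.074 -0.997] q6 -1.1 yaw 1.241 grasp [0.4459 0.1591 0.3214]
```

View pics/w3.png

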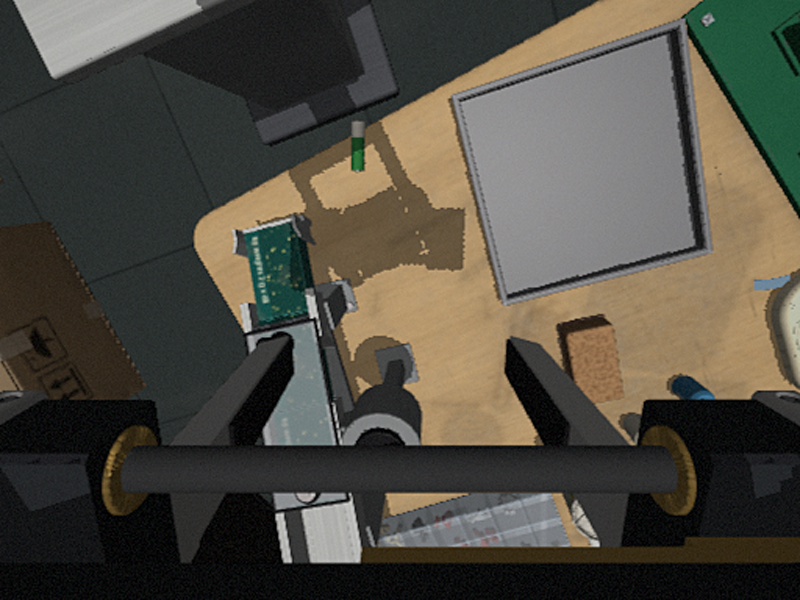

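The carton sits in the low end (top face about (245,232)–(310,322)), and the tray corners are at (453,97), (684,22), (710,250) and (505,303). I have one picture left, so I'll measure by masks from here.

```bash
cat >> h.py <<'E'
def tray():
    "tray pose from side camera: flood the grey floor, fit corners; floor z=.004 -> inner floor rectangle"
    m=camera_model('side'); im=capture('side'); hsv=cv2.cvtColor(im,cv2.COLOR_BGR2HSV)
    mk=((hsv[...,1]<60)&(hsv[...,2]<150)&(hsv[...,2]>60)).astype(np.uint8); mk=cv2.morphologyEx(mk,cv2.MORPH_OPEN,np.ones((3,3)))
    roi=np.zeros_like(mk); roi[225:360,235:405]=1; mk*=roi
    n,L,st,ce=cv2.connectedComponentsWithStats(mk); i=1+np.argmax(st[1:,4]); cn=max(cv2.findContours((L==i).astype(np.uint8),0,1)[0],key=cv2.contourArea)
    P=np.array([onz(m,u,v,.02)[:2] for u,v in cv2.convexHull(cn)[:,0]],np.float32); r=cv2.minAreaRect(P); return r,st[i]
E
python3 - <<'E'
from h import *
np.set_printoptions(precision=4,suppress=True)
m=dict(camera_model('wrist')); m['T']=np.load('mk.npy'); q=lambda u,v:(u/1.5625,v/1.5625)
for p in ((245,232),(290,222),(309,303),(258,322)): print(slope(m,*q(*p),.026))
T=np.array([onz(m,*q(*p),.02)[:2] for p in ((453,97),(684,22),(710,250),(505,303))]); print(T,T.mean(0),[math.degrees(math.atan2(*(T[(i+1)%4]-T[i])[::-1])) for i in range(4)])
print(tray())
E
```

```text
[-0.0122 -0.0222]
[-0.0109  0.0244]
[0.0696 0.0284]
[ 0.0766 -0.0246]
[[0.3124 0.2362]
 [0.3221 0.4499]
 [0.5372 0.44  ]
 [0.5292 0.229 ]] [0.4252 0.3388] [87.3859529292116, -2.631528543766002, -92.17253447309784, 178.10097518771244]
(((0.38840943574905396, 0.28181207180023193), (0.3571987450122833, 0.26218730211257935), 86.9854736328125), array([ 268,  225,  137,  126, 3459], dtype=int32))
```

Emit:
move_arm:
  motion:
    - [0, -0.008, -0.06, 0.02, -0.12]
    - [0, -0.0155, -0.122, 0.04, -0.244]
    - [0, -0.0155, -0.122, 0.1, -0.244]
    - [0, -0.0155, -0.122, 0.16, -0.244]
    - [0, -0.015, -0.119, 0.2, -0.244]
  newtons: 20

```text
time: 23.85
tool_pos: [0.4194, 0.0242, 0.1207]
tcp_rot: [-0.006, 0.05, 0.998, -0.038]
contact_force: [-0.2, -0.8, 0.4]
grip_width: 0.0941
grasp_force: 0.0
```

```bash
python3 - <<'E'
from h import *
P=f2w(.036,0.001,.016); go(P,FY)
E
```

```text
shift [0.0009 0.0046 0.0511] turn -0.015 toolz [-0.015 -0.075 -0.997] q6 -1.6 yaw 1.47 grasp [0.4195 0.0248 0.1286]
```

Emit:
move_arm:
  motion:
    - [0, 0.0095, 0.002, 0.02, -0.015]
    - [0, 0.0095, 0.004, 0.04, -0.015]
    - [0, 0.0095, 0.0045, 0.051, -0.015]
    - [255, 0.0095, 0.0045, 0.051, -0.015]
    - [255, 0.0095, 0.0045, 0.051, -0.015]

```text
time: 24.48
tool_pos: [0.4111, 0.0263, 0.0728]
tcp_rot: [-0.005, 0.041, 0.998, -0.038]
contact_force: [0.4, -0.1, 0.5]
grip_width: 0.0773
grasp_force: 0.0
```

Emit:
move_arm:
  motion:
    - [255, 0, 0, 0, 0]
    - [255, 0, 0, 0, 0]
    - [255, 0, 0, 0, 0]
    - [255, 0, 0, 0, 0]
    - [255, 0, 0, 0, 0]

```text
time: 25.1
tool_pos: [0.4106, 0.0266, 0.0724]
tcp_rot: [-0.005, 0.041, 0.998, -0.038]
contact_force: [-0.7, 1.2, 3.5]
grip_width: 0.0534
grasp_force: 19.8
```

Emit:
move_arm:
  motion:
    - [255, 0.006, -0.001, -0.016, 0]
    - [255, 0.014, -0.003, -0.04, 0]
    - [255, 0.018, -0.006, -0.08, 0]
    - [255, 0.015, -0.009, -0.13, 0]
    - [255, 0.01, -0.01, -0.15, 0]

```text
time: 25.72
tool_pos: [0.4025, 0.0286, 0.2252]
tcp_rot: [-0.003, 0.041, 0.998, -0.038]
contact_force: [0.5, 0.3, -0.6]
grip_width: 0.0529
grasp_force: 19.7
```

```bash
cat >> h.py <<'E'
def wtray(z=.02):
    m=camera_model('wrist'); im=capture('wrist'); hsv=cv2.cvtColor(im,cv2.COLOR_BGR2HSV)
    mk=((hsv[...,1]<55)&(hsv[...,2]<190)&(hsv[...,2]>60)).astype(np.uint8); mk[:, :200]=0; mk[215:]=0
    mk=cv2.morphologyEx(mk,cv2.MORPH_OPEN,np.ones((3,3)))
    n,L,st,ce=cv2.connectedComponentsWithStats(mk); i=1+np.argmax(st[1:,4]); cn=max(cv2.findContours((L==i).astype(np.uint8),0,1)[0],key=cv2.contourArea)
    P=np.array([onz(m,u,v,z)[:2] for u,v in cv2.convexHull(cn)[:,0]],np.float32); return cv2.minAreaRect(P),st[i].tolist()
TC=np.array([.4255,.339,0]); TY=math.radians(-2.3)
def t2w(x,y,z): return TC+[x*math.cos(TY)-y*math.sin(TY),x*math.sin(TY)+y*math.cos(TY),z]
E
python3 - <<'E'
from h import *
o=observe(); print(o['grip_width'],o['grasp_force']); print(wtray())
for n,x,y in (('a',.05,.045),('b',.05,-.045),('c',-.05,.045)):
    P=t2w(x,y,.07); print(n,P); go(P,math.pi/2+TY,[P+[0,0,.1]])
E
```

```text
0.05294160040297464 19.676045874366537
(((0.2532903254032135, 0.1301560401916504), (0.11270703375339508, 0.1976374387741089), 6.514246463775635), [263, 0, 166, 106, 11937])
a [0.47726565 0.38195716 0.07      ]
shift [-0.0441  0.3618  0.0371] shift [-0.0441  0.3695  0.1368] turn -0.042 toolz [-0.007 -0.077 -0.997] q6 -1.63 yaw 1.488 grasp [0.4039 0.029  0.2348]
b [0.47365379 0.29202966 0.07      ]
shift [-0.0479  0.2721  0.044 ] shift [-0.0479  0.2798  0.1437] turn -0.042 toolz [-0.007 -0.077 -0.997] q6 -1.63 yaw 1.488 grasp [0.4039 0.029  0.2348]
c [0.37734621 0.38597034 0.07      ]
shift [0.0558 0.3576 0.0375] shift [0.0558 0.3653 0.1372] turn -0.042 toolz [-0.007 -0.077 -0.997] q6 -1.63 yaw 1.488 grasp [0.4039 0.029  0.2348]
```

Emit:
move_arm:
  motion:
    - [255, -0.01, 0.04, -0.03, 0]
    - [255, -0.02, 0.09, -0.065, 0]
    - [255, -0.03, 0.13, -0.08, 0]
    - [255, -0.03, 0.13, -0.08, 0]

```text
time: 26.28
tool_pos: [0.4434, 0.1632, 0.2916]
tcp_rot: [-0.006, 0.039, 0.998, -0.038]
contact_force: [-0.3, -0.2, -0.5]
grip_width: 0.053
grasp_force: 19.7
```

```bash
cat >> h.py <<'E'
def wtray(im=None,m=None):
    m=m or camera_model('wrist'); im=capture('wrist') if im is None else im
    hsv=cv2.cvtColor(im,cv2.COLOR_BGR2HSV); u,v=proj(m,t2w(0,0,.004)).astype(int)
    mk=((hsv[...,1]<60)&(hsv[...,2]<200)&(hsv[...,2]>85)).astype(np.uint8); mk=cv2.morphologyEx(mk,cv2.MORPH_OPEN,np.ones((3,3)))
    x,y=np.meshgrid(range(512),range(384)); k=np.hypot(x-u,y-v)<130; mk=cv2.morphologyEx(mk*k.astype(np.uint8),cv2.MORPH_CLOSE,np.ones((9,9)))
    n,L,st,ce=cv2.connectedComponentsWithStats(mk); i=L[v,u]; cn=max(cv2.findContours((L==i).astype(np.uint8),0,1)[0],key=cv2.contourArea)
    P=np.array([onz(m,a,b,.02)[:2] for a,b in cv2.convexHull(cn)[:,0]],np.float32); return (u,v),cv2.minAreaRect(P),st[i].tolist()
E
python3 - <<'E'
from h import *
m=dict(camera_model('wrist')); m['T']=np.load('mk.npy')
print(wtray(cv2.resize(cv2.imread('pics/w3.png'),(512,384),interpolation=cv2.INTER_AREA),m))
o=observe(); print(o['grip_width'],o['tool_pos']); print(wtray())
P=t2w(.044,.048,.06); go(P,math.pi/2+TY,[P+[0,0,.12]])
E
```

```text
((np.int64(371), np.int64(112)), ((0.4247146248817444, 0.33786535263061523), (0.2173556238412857, 0.22248974442481995), 87.66988372802734), [289, 12, 167, 184, 21433])
0.05303396072720906 [0.44335165 0.16318547 0.29162654]
((np.int64(378), np.int64(146)), ((0.4057689905166626, 0.3531157374382019), (0.23103301227092743, 0.2224409133195877), 88.5777587890625), [315, 49, 168, 157, 22356])
shift [-0.0117  0.2327  0.101 ] shift [-0.0129  0.2419  0.2207] turn -0.04 toolz [-0.016 -0.076 -0.997] q6 -1.33 yaw 1.491 grasp [0.4429 0.1626 0.2988]
```

```bash
cat >> h.py <<'E'
def poly(z=.02,name='wrist',vmax=384):
    m=camera_model(name); im=capture(name); hsv=cv2.cvtColor(im,cv2.COLOR_BGR2HSV); u,v=proj(m,t2w(0,0,.004)).astype(int)
    mk=((hsv[...,1]<60)&(hsv[...,2]<200)&(hsv[...,2]>85)).astype(np.uint8); mk[vmax:]=0; mk=cv2.morphologyEx(mk,cv2.MORPH_OPEN,np.ones((3,3)))
    n,L,st,ce=cv2.connectedComponentsWithStats(mk); i=L[v,u]; cn=max(cv2.findContours((L==i).astype(np.uint8),0,1)[0],key=cv2.contourArea)
    h=cv2.convexHull(cn); q=cv2.approxPolyDP(h,4,True)[:,0]
    for a,b in q: print((int(a),int(b)),np.round(onz(m,a,b,z)[:2],3))
    print('nominal corners',[proj(m,t2w(x,y,.02)).astype(int).tolist() for x in(-.108,.108) for y in (-.105,.105)],st[i].tolist())
E
python3 - <<'E'
from h import *
poly(); print(); poly(name='scene')
E
```

```text
(474, 49) [0.298 0.455]
(455, 202) [0.518 0.45 ]
(316, 206) [0.513 0.235]
(318, 60) [0.293 0.243]
nominal corners [[314, 75], [466, 67], [313, 215], [446, 213]] [316, 49, 159, 158, 20600]

(224, 246) [0.508 0.243]
(223, 254) [0.481 0.222]
(164, 296) [0.286 0.225]
(112, 258) [0.295 0.437]
(116, 250) [0.321 0.458]
(172, 221) [0.508 0.448]
nominal corners [[169, 286], [118, 251], [232, 244], [181, 217]] [112, 221, 114, 76, 4676]
```

The tray has been knocked about 2 cm, and both the wrist and scene cameras agree: its centre is now at (0.4055, 0.346). I'll place the carton there.

```bash
cat >> h.py <<'E'
TC=np.array([.4055,.346,0]); TY=math.radians(-1.7)
E
python3 - <<'E'
from h import *
P=t2w(.044,.048,.028); go(P,math.pi/2+TY,[P+[0,0,.12]])
E
```

```text
shift [0.0092 0.2421 0.1322] shift [0.008  0.2514 0.2518] turn -0.053 toolz [-0.017 -0.076 -0.997] q6 -1.33 yaw 1.489 grasp [0.4425 0.1614 0.2984]
```

Emit:
move_arm:
  motion:
    - [255, 0.004, 0.06, 0.01, 0]
    - [255, 0.008, 0.12, 0.025, -0.02]
    - [255, 0.009, 0.18, 0.04, -0.05]
    - [255, 0.009, 0.235, 0.06, -0.05]
    - [255, 0.009, 0.24, 0.11, -0.05]

```text
time: 27.05
tool_pos: [0.4534, 0.3944, 0.1644]
tcp_rot: [-0.005, 0.015, 0.999, -0.037]
contact_force: [-0.7, -0.4, -1.7]
grip_width: 0.053
grasp_force: 19.7
```

Emit:
move_arm:
  motion:
    - [255, 0, 0.005, 0.05, 0]
    - [255, 0, 0.008, 0.09, 0]
    - [255, 0, 0.009, 0.115, 0]
    - [255, 0, 0.01, 0.13, 0]
    - [255, 0, 0.011, 0.14, 0]
  newtons: 8

```text
time: 27.68
tool_pos: [0.451, 0.3921, 0.0233]
tcp_rot: [-0.006, 0.017, 0.999, -0.038]
contact_force: [1.1, 0.1, 0.6]
grip_width: 0.0525
grasp_force: 8.0
```

Emit:
move_arm:
  motion:
    - [70, 0, 0, 0, 0]
    - [70, 0, 0, 0, 0]
    - [70, 0, -0.001, -0.015, 0]
    - [70, 0, -0.005, -0.06, 0]
    - [70, 0, -0.009, -0.12, 0]

```text
time: 28.3
tool_pos: [0.4514, 0.3926, 0.1457]
tcp_rot: [-0.007, 0.016, 0.999, -0.038]
contact_force: [0.4, 0.8, 0.3]
grip_width: 0.068
grasp_force: 0.0
```

Emit:
move_arm:
  motion:
    - [70, 0, -0.03, -0.04, 0]
    - [40, 0.003, -0.09, -0.06, 0.02]
    - [0, 0.006, -0.14, -0.08, 0.04]
    - [0, 0.008, -0.19, -0.11, 0.05]
    - [0, 0.008, -0.23, -0.14, 0.05]

```text
time: 28.92
tool_pos: [0.4382, 0.173, 0.3039]
tcp_rot: [-0.004, 0.041, 0.998, -0.038]
contact_force: [1.2, 0.2, -0.0]
grip_width: 0.0937
grasp_force: 0.0
```

```bash
cat >> h.py <<'E'
def green():
    "teal carton blobs in wrist view: corners on tray-top plane and slope plane"
    m=camera_model('wrist'); im=capture('wrist'); hsv=cv2.cvtColor(im,cv2.COLOR_BGR2HSV)
    mk=((hsv[...,0]>72)&(hsv[...,0]<98)&(hsv[...,1]>90)&(hsv[...,2]>30)&(hsv[...,2]<160)).astype(np.uint8); mk=cv2.morphologyEx(cv2.morphologyEx(mk,cv2.MORPH_OPEN,np.ones((2,2))),cv2.MORPH_CLOSE,np.ones((7,7)))
    for cn in cv2.findContours(mk,0,1)[0]:
        if cv2.contourArea(cn)<400: continue
        h=cv2.convexHull(cn)[:,0]; W=np.array([onz(m,*p,.03)[:2] for p in h],np.float32); S=np.array([slope(m,*p,.026) for p in h],np.float32)
        a,b=cv2.minAreaRect(W),cv2.minAreaRect(S); f=lambda r:(np.round(r[0],3).tolist(),np.round(r[1],3).tolist(),round(r[2],1))
        w=np.array([*a[0],.03])-TC; print(cv2.boundingRect(cn),'tray xy',np.round(w[:2],3),f(a),'| slope',f(b))
E
python3 - <<'E'
from h import *
green(); poly(); go(f2w(.028,.001,.019),FY,[f2w(.028,.001,.019)+[0,0,.06]])
E
```

```text
(391, 141, 39, 56) tray xy [0.054 0.045] ([0.46, 0.391], [0.052, 0.087], 87.9) | slope ([0.038, 0.342], [0.046, 0.079], 84.5)
(146, 134, 39, 62) tray xy [ 0.021 -0.344] ([0.427, 0.002], [0.061, 0.111], 77.1) | slope ([0.038, 0.002], [0.09, 0.053], 0.0)
(458, 47, 54, 194) tray xy [0.041 0.155] ([0.446, 0.501], [0.291, 0.07], 7.6) | slope ([-0.003, 0.439], [0.069, 0.264], 86.9)
(459, 50) [0.298 0.455]
(443, 197) [0.518 0.451]
(310, 202) [0.513 0.236]
(308, 62) [0.293 0.24 ]
nominal corners [[310, 62], [458, 52], [311, 200], [441, 196]] [308, 50, 152, 153, 16518]
shift [ 0.0184 -0.1355  0.1883] shift [ 0.0186 -0.131   0.2481] turn -0.001 toolz [-0.004 -0.074 -0.997] q6 -1.3 yaw 1.484 grasp [0.4405 0.1732 0.3152]
```

Carton one lies flat in the tray at (+54, +45) mm, and the next one is already in the low end. I'll fetch it the same way.

Emit:
move_arm:
  motion:
    - [0, 0.01, -0.06, 0, 0]
    - [0, 0.0185, -0.12, 0.04, 0]
    - [0, 0.0185, -0.136, 0.1, 0]
    - [0, 0.0185, -0.136, 0.155, 0]
    - [0, 0.0185, -0.1345, 0.2, 0]
  newtons: 20

```text
time: 29.65
tool_pos: [0.4052, 0.0277, 0.1098]
tcp_rot: [-0.006, 0.041, 0.998, -0.038]
contact_force: [0.5, 0.3, 0.5]
grip_width: 0.094
grasp_force: 0.0
```

```bash
python3 - <<'E'
from h import *
go(f2w(.028,.001,.019),FY)
E
```

```text
shift [-0.005   0.0015  0.0403] turn 0.003 toolz [-0.015 -0.075 -0.997] q6 -1.61 yaw 1.488 grasp [0.4053 0.0283 0.1178]
```

Emit:
move_arm:
  motion:
    - [0, -0.004, 0.001, 0.025, 0]
    - [0, -0.005, 0.002, 0.04, 0]
    - [255, -0.005, 0.002, 0.041, 0]
    - [255, -0.005, 0.002, 0.041, 0]
    - [255, -0.005, 0.002, 0.041, 0]

```text
time: 30.28
tool_pos: [0.412, 0.0258, 0.0722]
tcp_rot: [-0.004, 0.041, 0.998, -0.038]
contact_force: [-0.0, -0.1, 0.1]
grip_width: 0.0671
grasp_force: 0.0
```

Emit:
move_arm:
  motion:
    - [255, 0, 0, 0, 0]
    - [255, 0, 0, 0, 0]
    - [255, 0, 0, 0, 0]
    - [255, 0, 0, 0, 0]
    - [255, 0, 0, 0, 0]

```text
time: 30.9
tool_pos: [0.4116, 0.0261, 0.0717]
tcp_rot: [-0.005, 0.041, 0.998, -0.037]
contact_force: [-0.1, 3.5, 5.5]
grip_width: 0.0529
grasp_force: 19.9
```

Emit:
move_arm:
  motion:
    - [255, 0.006, -0.001, -0.016, 0]
    - [255, 0.014, -0.003, -0.04, 0]
    - [255, 0.018, -0.006, -0.08, 0]
    - [255, 0.005, 0.02, -0.12, 0]
    - [255, -0.01, 0.06, -0.15, 0]

```text
time: 31.52
tool_pos: [0.4286, 0.0958, 0.2175]
tcp_rot: [-0.004, 0.042, 0.998, -0.039]
contact_force: [1.0, -0.3, -0.3]
grip_width: 0.0529
grasp_force: 19.6
```

```bash
python3 - <<'E'
from h import *
o=observe(); print(o['grip_width'],o['grasp_force'])
P=t2w(.044,-.048,.028); go(P,math.pi/2+TY,[P+[0,0,.12]])
E
```

```text
0.05285126871275695 19.610559528227895
shift [-0.0028  0.2066  0.0617] shift [-0.0035  0.2159  0.1813] turn -0.054 toolz [-0.012 -0.077 -0.997] q6 -1.46 yaw 1.487 grasp [0.4287 0.0964 0.2255]
```

Emit:
move_arm:
  motion:
    - [255, 0, 0.05, 0, 0]
    - [255, -0.001, 0.11, 0.01, -0.02]
    - [255, -0.002, 0.17, 0.02, -0.05]
    - [255, -0.003, 0.205, 0.05, -0.05]
    - [255, -0.003, 0.21, 0.1, -0.05]

```text
time: 32.15
tool_pos: [0.4478, 0.2989, 0.1]
tcp_rot: [-0.005, 0.014, 0.999, -0.038]
contact_force: [0.1, 0.0, 0.0]
grip_width: 0.0534
grasp_force: 19.6
```

Emit:
move_arm:
  motion:
    - [255, 0, 0.002, 0.03, 0]
    - [255, 0, 0.004, 0.05, 0]
    - [255, 0, 0.005, 0.065, 0]
    - [255, 0, 0.006, 0.075, 0]
    - [255, 0, 0.006, 0.08, 0]
  newtons: 8

```text
time: 32.78
tool_pos: [0.4468, 0.2972, 0.0204]
tcp_rot: [-0.005, 0.016, 0.999, -0.037]
contact_force: [1.7, 0.8, 3.0]
grip_width: 0.052
grasp_force: 8.0
```

Emit:
move_arm:
  motion:
    - [70, 0, 0, 0, 0]
    - [70, 0, 0, 0, 0]
    - [70, 0, -0.001, -0.015, 0]
    - [70, 0, -0.005, -0.06, 0]
    - [70, 0, -0.009, -0.12, 0]

```text
time: 33.4
tool_pos: [0.4463, 0.2964, 0.1416]
tcp_rot: [-0.007, 0.016, 0.999, -0.038]
contact_force: [0.7, -0.2, 0.6]
grip_width: 0.0678
grasp_force: 0.0
```

Emit:
move_arm:
  motion:
    - [70, 0, -0.02, -0.04, 0]
    - [40, 0.003, -0.05, -0.06, 0.02]
    - [0, 0.006, -0.08, -0.09, 0.04]
    - [0, 0.008, -0.11, -0.12, 0.05]
    - [0, 0.008, -0.13, -0.14, 0.05]

```text
time: 34.02
tool_pos: [0.4371, 0.1772, 0.2931]
tcp_rot: [-0.004, 0.041, 0.998, -0.037]
contact_force: [0.7, -0.2, 0.5]
grip_width: 0.0939
grasp_force: 0.0
```

```bash
python3 - <<'E'
from h import *
green(); poly(); go(f2w(.028,.001,.019),FY,[f2w(.028,.001,.019)+[0,0,.06]])
E
```

```text
(329, 144, 36, 55) tray xy [ 0.048 -0.05 ] ([0.454, 0.296], [0.052, 0.086], 88.0) | slope ([0.04, 0.26], [0.074, 0.046], 0.2)
(391, 143, 40, 57) tray xy [0.055 0.045] ([0.46, 0.391], [0.052, 0.087], 87.5) | slope ([0.038, 0.342], [0.045, 0.08], 83.6)
(139, 135, 40, 62) tray xy [ 0.019 -0.346] ([0.425, -0.0], [0.061, 0.106], 75.9) | slope ([0.036, 0.001], [0.053, 0.087], 88.9)
(460, 47, 52, 197) tray xy [0.041 0.153] ([0.447, 0.499], [0.29, 0.066], 7.6) | slope ([-0.003, 0.437], [0.064, 0.261], 86.9)
(461, 51) [0.298 0.456]
(443, 201) [0.517 0.45 ]
(307, 206) [0.513 0.235]
(305, 63) [0.293 0.24 ]
nominal corners [[307, 63], [459, 52], [308, 204], [441, 200]] [305, 51, 157, 156, 15162]
shift [ 0.0156 -0.1408  0.1755] shift [ 0.0155 -0.1363  0.2353] turn 0.001 toolz [-0.007 -0.074 -0.997] q6 -1.29 yaw 1.486 grasp [0.4384 0.1779 0.302 ]
```

Two cartons are flat in the tray and the third is in place at the low end, so I'll fetch it.

Emit:
move_arm:
  motion:
    - [0, 0.008, -0.06, 0, 0]
    - [0, 0.0155, -0.12, 0.04, 0]
    - [0, 0.0155, -0.141, 0.1, 0]
    - [0, 0.0155, -0.141, 0.15, 0]
    - [0, 0.0155, -0.139, 0.19, 0]
  newtons: 20

```text
time: 34.75
tool_pos: [0.4058, 0.0271, 0.1082]
tcp_rot: [-0.007, 0.042, 0.998, -0.038]
contact_force: [0.4, 0.3, 0.7]
grip_width: 0.0943
grasp_force: 0.0
```

```bash
python3 - <<'E'
from h import *
go(f2w(.028,.001,.019),FY)
E
```

```text
shift [-0.0044  0.0018  0.0386] turn 0.003 toolz [-0.017 -0.074 -0.997] q6 -1.61 yaw 1.488 grasp [0.4059 0.0277 0.1161]
```

Emit:
move_arm:
  motion:
    - [0, -0.004, 0.001, 0.025, 0]
    - [0, -0.0045, 0.002, 0.038, 0]
    - [255, -0.0045, 0.002, 0.039, 0]
    - [255, -0.0045, 0.002, 0.039, 0]
    - [255, -0.0045, 0.002, 0.039, 0]

```text
time: 35.38
tool_pos: [0.4126, 0.0256, 0.0731]
tcp_rot: [-0.004, 0.041, 0.998, -0.038]
contact_force: [0.4, -0.4, -0.1]
grip_width: 0.0677
grasp_force: 0.0
```

Emit:
move_arm:
  motion:
    - [255, 0, 0, 0, 0]
    - [255, 0, 0, 0, 0]
    - [255, 0, 0, 0, 0]
    - [255, 0, 0, 0, 0]
    - [255, 0, 0, 0, 0]

```text
time: 36.0
tool_pos: [0.4121, 0.0261, 0.0725]
tcp_rot: [-0.005, 0.041, 0.998, -0.037]
contact_force: [-0.9, 5.2, 5.7]
grip_width: 0.053
grasp_force: 19.9
```

Emit:
move_arm:
  motion:
    - [255, 0.006, -0.001, -0.016, 0]
    - [255, 0.014, -0.003, -0.04, 0]
    - [255, 0.018, -0.006, -0.08, 0]
    - [255, 0.005, 0.02, -0.12, 0]
    - [255, -0.01, 0.06, -0.15, 0]

```text
time: 36.62
tool_pos: [0.4295, 0.0954, 0.2187]
tcp_rot: [-0.004, 0.042, 0.998, -0.039]
contact_force: [1.1, -0.2, -1.0]
grip_width: 0.0528
grasp_force: 19.6
```

```bash
python3 - <<'E'
from h import *
o=observe(); print(o['grip_width'],o['grasp_force'])
P=t2w(-.055,-.0,.028); go(P,math.pi/2+TY,[P+[0,0,.12]])
E
```

```text
0.05282497043527216 19.609146032016724
shift [0.0996 0.2494 0.06  ] shift [0.099  0.2588 0.1796] turn -0.054 toolz [-0.012 -0.077 -0.997] q6 -1.46 yaw 1.487 grasp [0.4296 0.096  0.2267]
```

Emit:
move_arm:
  motion:
    - [255, 0.022, 0.05, 0, 0]
    - [255, 0.044, 0.105, 0, -0.02]
    - [255, 0.066, 0.16, 0.005, -0.05]
    - [255, 0.088, 0.215, 0.015, -0.05]
    - [255, 0.102, 0.25, 0.05, -0.05]

```text
time: 37.25
tool_pos: [0.3473, 0.3513, 0.1496]
tcp_rot: [-0.004, 0.015, 0.999, -0.037]
contact_force: [0.8, -0.4, -0.8]
grip_width: 0.053
grasp_force: 19.6
```

Emit:
move_arm:
  motion:
    - [255, 0, 0.003, 0.05, 0]
    - [255, 0, 0.006, 0.09, 0]
    - [255, 0, 0.007, 0.11, 0]
    - [255, 0, 0.008, 0.122, 0]
    - [255, 0, 0.008, 0.129, 0]
  newtons: 8

```text
time: 37.88
tool_pos: [0.3464, 0.3474, 0.02]
tcp_rot: [-0.005, 0.016, 0.999, -0.037]
contact_force: [2.5, -0.7, 2.9]
grip_width: 0.0518
grasp_force: 8.0
```

Emit:
move_arm:
  motion:
    - [70, 0, 0, 0, 0]
    - [70, 0, 0, 0, 0]
    - [70, 0, -0.001, -0.015, 0]
    - [70, 0, -0.005, -0.06, 0]
    - [70, 0, -0.009, -0.12, 0]

```text
time: 38.5
tool_pos: [0.3457, 0.3466, 0.1415]
tcp_rot: [-0.007, 0.016, 0.999, -0.038]
contact_force: [0.1, 0.1, 0.1]
grip_width: 0.068
grasp_force: 0.0
```

Emit:
move_arm:
  motion:
    - [70, -0.02, -0.03, -0.04, 0]
    - [40, -0.04, -0.07, -0.06, 0.02]
    - [0, -0.06, -0.11, -0.09, 0.04]
    - [0, -0.08, -0.15, -0.12, 0.05]
    - [0, -0.1, -0.18, -0.15, 0.05]

```text
time: 39.12
tool_pos: [0.4431, 0.1743, 0.3048]
tcp_rot: [-0.004, 0.042, 0.998, -0.038]
contact_force: [-0.0, 0.8, -0.2]
grip_width: 0.0939
grasp_force: 0.0
```

```bash
python3 - <<'E'
from h import *
green(); poly(); o=observe(); P=np.array([.573,.0865,.2045]); go(P,math.radians(5),[P+[0,0,.06]])
E
```

```text
(329, 139, 35, 55) tray xy [ 0.049 -0.05 ] ([0.454, 0.296], [0.052, 0.086], 88.1) | slope ([0.041, 0.259], [0.045, 0.077], 88.7)
(390, 138, 39, 56) tray xy [0.054 0.045] ([0.46, 0.391], [0.052, 0.087], 87.4) | slope ([0.039, 0.342], [0.046, 0.081], 84.1)
(362, 66, 40, 62) tray xy [-0.052  0.001] ([0.354, 0.347], [0.052, 0.085], 88.1) | slope ([-0.058, 0.308], [0.05, 0.091], 87.1)
(457, 43, 55, 195) tray xy [0.041 0.156] ([0.446, 0.502], [0.292, 0.071], 7.6) | slope ([-0.003, 0.44], [0.07, 0.266], 86.8)
(458, 45) [0.298 0.455]
(442, 193) [0.518 0.451]
(308, 198) [0.513 0.234]
(307, 58) [0.293 0.241]
nominal corners [[309, 58], [457, 47], [309, 196], [440, 192]] [306, 45, 153, 154, 12039]
shift [-0.1344 -0.0728  0.0567] shift [-0.1343 -0.0684  0.1165] turn 1.397 toolz [-0.005 -0.074 -0.997] q6 -1.3 yaw 1.484 grasp [0.4456 0.1746 0.3155]
```

All three cartons lie flat in the tray and the low end is empty. Now I'll turn the knob back.

Emit:
move_arm:
  motion:
    - [0, -0.04, -0.02, 0, 0.18]
    - [0, -0.08, -0.04, 0, 0.36]
    - [0, -0.11, -0.06, 0, 0.54]
    - [0, -0.134, -0.072, 0, 0.72]
    - [0, -0.134, -0.072, 0.02, 0.9]
  newtons: 25

```text
time: 39.85
tool_pos: [0.5714, 0.0917, 0.2874]
tcp_rot: [0.013, 0.474, 0.88, -0.036]
contact_force: [-0.8, -1.1, 0.2]
grip_width: 0.0939
grasp_force: 0.0
```

Emit:
move_arm:
  motion:
    - [0, 0, 0, 0, 0.18]
    - [0, 0, 0, 0, 0.36]
    - [0, 0, 0, 0, 0.5]
    - [0, 0, 0, 0, 0.5]

```text
time: 40.35
tool_pos: [0.5695, 0.0926, 0.2862]
tcp_rot: [0.02, 0.674, 0.738, -0.033]
contact_force: [0.3, 1.1, 0.1]
grip_width: 0.0938
grasp_force: 0.0
```

```bash
python3 - <<'E'
from h import *
P=np.array([.573,.0865,.2045]); go(P,math.radians(5),[P+[0,0,.02]])
E
```

```text
shift [-0.0018  0.0043  0.0699] shift [-0.0004  0.0047  0.0899] turn 0.003 toolz [-0.015 -0.075 -0.997] q6 -0.08 yaw 0.09 grasp [0.5696 0.0932 0.2942]
```

Emit:
move_arm:
  motion:
    - [0, -0.002, 0.004, 0.045, 0]
    - [80, -0.001, 0.0045, 0.08, 0]
    - [160, 0, 0.005, 0.09, 0]
    - [255, 0, 0.005, 0.09, 0]
    - [255, 0, 0.005, 0.09, 0]

```text
time: 40.98
tool_pos: [0.575, 0.0855, 0.1987]
tcp_rot: [0.021, 0.674, 0.737, -0.031]
contact_force: [0.2, 0.6, -0.6]
grip_width: 0.0576
grasp_force: 0.0
```

Emit:
move_arm:
  motion:
    - [255, 0, 0, 0, 0]
    - [255, 0, 0, 0, 0]
    - [255, 0, 0, 0, 0]
    - [255, 0, 0, 0, 0]
    - [255, 0, 0, 0, 0]

```text
time: 41.6
tool_pos: [0.5731, 0.0852, 0.1967]
tcp_rot: [0.019, 0.675, 0.737, -0.033]
contact_force: [-5.7, -0.2, 3.6]
grip_width: 0.0137
grasp_force: 25.0
```

Emit:
move_arm:
  motion:
    - [255, 0, 0, 0, -0.18]
    - [255, 0, 0, 0, -0.36]
    - [255, 0, 0, 0, -0.54]
    - [255, 0, 0, 0, -0.72]
    - [255, 0, 0, 0, -0.9]

```text
time: 42.22
tool_pos: [0.5739, 0.0857, 0.1967]
tcp_rot: [0.004, 0.284, 0.958, -0.037]
contact_force: [-3.0, 1.1, 1.1]
grip_width: 0.0146
grasp_force: 25.3
```

Emit:
move_arm:
  motion:
    - [255, 0, 0, 0, -0.18]
    - [255, 0, 0, 0, -0.36]
    - [255, 0, 0, 0, -0.52]
    - [255, 0, 0, 0, -0.6]
    - [255, 0, 0, 0, -0.6]

```text
time: 42.85
tool_pos: [0.5743, 0.086, 0.1967]
tcp_rot: [-0.007, -0.008, 0.999, -0.037]
contact_force: [-0.1, 2.5, -0.9]
grip_width: 0.0153
grasp_force: 26.3
```

```bash
python3 - <<'E'
from h import *
o=observe(); print(o['moment'],o['contact_force'],o['grip_width']); go(o['tool_pos'])
E
```

```text
[ 0.93140274 -0.37544422 -0.50177959] [-0.10526949  2.50805796 -0.87379394] 0.015328096108547976
shift [-0.    -0.     0.008] toolz [-0.013 -0.073 -0.997] q6 -1.58 yaw 1.587 grasp [0.5744 0.0866 0.2046]
```

The knob is on its anticlockwise stop (−0.5 N m reaction). I'll release, retreat and check.

Emit:
move_arm:
  motion:
    - [100, 0, 0, 0, 0.05]
    - [60, 0, 0, 0, 0.05]
    - [60, 0, 0, 0, 0.05]
    - [60, 0, -0.003, -0.04, 0.05]
    - [60, 0, -0.008, -0.1, 0.05]

```text
time: 43.48
tool_pos: [0.5743, 0.0847, 0.2958]
tcp_rot: [-0.009, 0.016, 0.999, -0.038]
contact_force: [1.2, 0.3, 0.8]
grip_width: 0.0621
grasp_force: 0.0
```

Emit:
move_arm:
  motion:
    - [0, 0.04, 0.03, -0.01, 0.05]
    - [0, 0.08, 0.06, -0.02, 0.05]
    - [0, 0.12, 0.09, -0.02, 0.05]
    - [0, 0.15, 0.1, -0.02, 0.05]
    - [0, 0.16, 0.1, -0.02, 0.05]

```text
time: 44.1
tool_pos: [0.4181, 0.1917, 0.3114]
tcp_rot: [-0.005, 0.04, 0.998, -0.038]
contact_force: [-0.4, -0.3, 0.1]
grip_width: 0.0936
grasp_force: 0.0
```

```bash
python3 - <<'E'
from h import *
green(); poly()
s=capture('scene')[120:310,90:400]; w=capture('wrist'); cv2.imwrite('pics/fin.png',np.hstack([cv2.resize(s,(490,300)),cv2.resize(w,(310,300))]))
print(observe()['tool_pos'])
E
```

```text
(318, 156, 34, 52) tray xy [ 0.048 -0.049] ([0.453, 0.297], [0.052, 0.085], 86.8) | slope ([0.038, 0.262], [0.045, 0.075], 88.2)
(377, 155, 37, 54) tray xy [0.055 0.045] ([0.46, 0.391], [0.052, 0.087], 87.8) | slope ([0.036, 0.345], [0.046, 0.08], 84.8)
(349, 87, 38, 59) tray xy [-0.052  0.001] ([0.354, 0.347], [0.052, 0.085], 88.2) | slope ([-0.059, 0.309], [0.05, 0.089], 87.7)
(441, 57, 71, 194) tray xy [0.036 0.168] ([0.442, 0.514], [0.298, 0.096], 7.7) | slope ([-0.012, 0.454], [0.094, 0.275], 86.9)
(441, 72) [0.298 0.455]
(427, 213) [0.519 0.45 ]
(298, 216) [0.513 0.236]
(295, 82) [0.293 0.24 ]
nominal corners [[297, 82], [440, 73], [299, 214], [425, 211]] [295, 72, 147, 145, 11119]
[0.41986627 0.19071424 0.31132196]
```

View pics/fin.png

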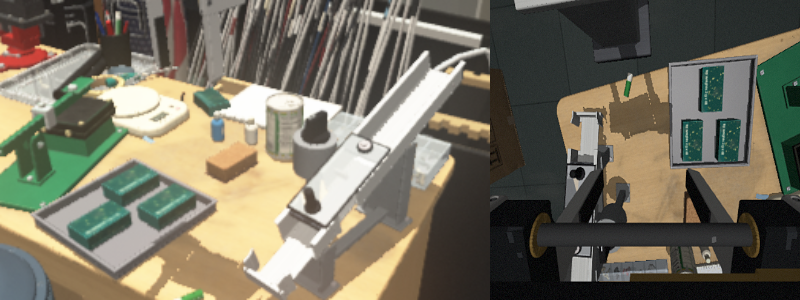

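The final view shows three cartons flat in the tray, the block flat on the bench, the feeder empty, the cover shut and the knob back with its bar along the trough. Handing in.

```bash
python3 -c "
from station import hand_in
print(hand_in())"
```

```text
the job is handed in; nothing more can be done
None
```

The job is handed in: the final pictures and force readings show the block flat on the bench, the cover shut, all three cartons flat in the tray and the feed knob back on its shut stop, but no verdict was returned.

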